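Line up the press plungers by size beside the gauge

ROBOT

A 6-joint arm with a two-finger parallel gripper is mounted at the origin on the work surface. World frame = base frame: x ahead of the robot, y to its left, z up, the work surface at z = 0. Lengths are in m, angles in rad, forces in N, time in s.
With the tool pointing down it reaches from about 0.3 to 0.825 m from the base axis. Payload 5.4 kg.
Tool frame: the origin (TCP) lies midway between the tips of the shut fingers; the grasp point (between the pads) lies 19 mm behind it (env.tcp_to_grasp is the distance from the TCP to the grasp point, in m); z points along the fingers, y is the direction in which the jaws open and shut (so a half turn about z gives the same grasp; the last joint's range is limited). The gripper opens to 92 mm and grips with 3 to 60 N. Pads are 20 mm wide; open, the fingers measure 128 mm over their backs; the gripper's body (75 mm by 189 mm) begins 69 mm behind the grasp point.
Start: joints at [1.122, 0.158, 1.597, -0, 1.386, -0.21], TCP at [0.136, 0.559, 0.215] pointing down, gripper open.
Joint ranges: [-2.91, 2.91], [-0.94, 2.29], [0.18, 2.7], [-1.29, 4.43], [0.17, 2.64], [-3, 3]. Speed limits (rad/s): [2.57, 2.57, 3.14, 3.14, 3.14, 3.14].

INTERFACE

Orientations are given as [roll, pitch, yaw] about the fixed x, y, z axes, in that order (R = Rz(yaw) Ry(pitch) Rx(roll)).
In Python, from workcell import telemetry, optics, env gives the robot as it stands.
- The arm moves only by the tool apply_moves, never from a script. Its argument "targets" is a list of rows, each an object of numbers: "dx", "dy", "dz": the shift along the tool's x, y, z in m; "rx", "ry", "rz": the turn, a rotation vector about the tool's x, y, z in rad; "grip": the finger opening in m, from 0 to 0.0919. A call has 1 to 10 rows; each row shifts and turns the pose as measured when the row begins, along the tool's axes as they then stand; what a row does not reach is not made up. A row lasts 1/12 s, in which the tool goes at most 41.7 mm and 7.16 degrees, less where a joint would pass 70% of its speed; a pose out of reach is approached as far as the arm can. A call with a gripper value outside its range is refused whole. The fingers move at their own pace and stop on an object; the grip force is fixed at half the most. Time passes only in rows, so rows that do not move let the fingers close. It gives the time, the measured TCP pose, the force and the opening at its end, in the units of the state.
- telemetry.read_state(): the state, without advancing time (a new reading comes with each control period).
- optics.capture(name): name is "scene" or "top" or "wrist"; returns a dict with "image" (400x640x3 uint8, red, green, blue), "depth" (400x640 float32, m along the optical axis (not along the pixel's ray), 0 where there is no reading), "camera_matrix" (3x3 intrinsics, pixels), "D" ([k1, k2, p1, p2, k3] as OpenCV has them; the pictures are not rectified), "R" (3x3) and "t" (3): a world point X has camera coordinates R X + t; the wrist camera has in their place "hand_eye" (4x4, takes a point from camera to tool coordinates, whose origin is the TCP and whose axes are the flange's). Camera axes: x right, y down, z forward; pixel columns grow to the right and rows downward; lengths in m; the calibration is good to about 2 mm. A picture is of the moment at which its call begins: read the wrist's pose just before it.
- env.hand_in(): hands the job in, once; it reports no verdict.
The state is a dict: "time": time; "joint_pos": joint angles; "qvel": joint speeds; "joint_efforts": joint torques, N m; "tcp_pos": TCP position; "ee_rot": TCP orientation; "ft_force": force on the tool from outside, world axes, zero at the start; "ft_torque": the same for the moment, N m; "grip_width": finger opening in m.
Only numpy, scipy, OpenCV 4.12 (cv2) and the standard library are available. Lean on these libraries where they do the work, as an engineer would, in place of code of your own. Each camera call takes 0.05 s, during which the arm holds its last target.

TASK

Get the four aluminium plungers ready for the press test: stand them upright on the four black pads of the rail, one centred on each pad, in order of size, the smallest on the pad next to the pressure gauge and the largest on the pad farthest from it. Do not knock any plunger over, and leave the oil bottle where it stands.

Things in the scene. Friction and masses are not known exactly. Their poses are not given: they have to be found in the camera images.
- plunger_28: The smallest plunger: a plain solid aluminium cylinder standing upright, 28 mm in diameter and 40 mm tall, with a thin black seal band near its foot and a small dark dot on its top; roughly 66 g. Origin: centre of its underside; z up along its axis.
- plunger_34: The second smallest plunger: a plain solid aluminium cylinder standing upright, 34 mm in diameter and 60 mm tall, with a thin black seal band near its foot and a small dark dot on its top; roughly 147 g. Origin: centre of its underside; z up along its axis.
- plunger_40: The second largest plunger: a plain solid aluminium cylinder standing upright, 40 mm in diameter and 80 mm tall, with a thin black seal band near its foot and a small dark dot on its top; roughly 270 g. Origin: centre of its underside; z up along its axis.
- plunger_46: The largest plunger: a plain solid aluminium cylinder standing upright, 46 mm in diameter and 100 mm tall, with a thin black seal band near its foot and a small dark dot on its top; roughly 450 g. Origin: centre of its underside; z up along its axis.
- pad_a: One of four identical round black pads, 54 mm in diameter and 3 mm thick, fixed in a straight row on top of a slotted aluminium rail (60 mm wide, 500 mm long, its top 20 mm above the bench). Neighbouring pads are 85 mm apart centre to centre; the letters follow no order along the row. Origin: centre of its underside, on the rail's top, so a plunger stands 3 mm above it.
- pad_b: One of four identical round black pads, 54 mm in diameter and 3 mm thick, fixed in a straight row on top of a slotted aluminium rail (60 mm wide, 500 mm long, its top 20 mm above the bench). Neighbouring pads are 85 mm apart centre to centre; the letters follow no order along the row. Origin: centre of its underside, on the rail's top, so a plunger stands 3 mm above it.
- pad_c: One of four identical round black pads, 54 mm in diameter and 3 mm thick, fixed in a straight row on top of a slotted aluminium rail (60 mm wide, 500 mm long, its top 20 mm above the bench). Neighbouring pads are 85 mm apart centre to centre; the letters follow no order along the row. Origin: centre of its underside, on the rail's top, so a plunger stands 3 mm above it.
- pad_d: One of four identical round black pads, 54 mm in diameter and 3 mm thick, fixed in a straight row on top of a slotted aluminium rail (60 mm wide, 500 mm long, its top 20 mm above the bench). Neighbouring pads are 85 mm apart centre to centre; the letters follow no order along the row. Origin: centre of its underside, on the rail's top, so a plunger stands 3 mm above it.
- gauge: Round pressure gauge with a black rim and a white dial (black tick marks and needle) facing straight up, 62 mm in diameter and 53 mm tall over the rail, fixed on one end of the rail, in line with the pads, 90 mm centre to centre from the nearest pad (a low dark steel block, 44 mm square and 35 mm tall, is fixed on the other end). Origin: centre of its underside on the rail's top; its y axis lies along the rail (either way) and its x axis across it.
- oil_bottle: Bystander: loose amber oil bottle with a paper label and black cap, 54 mm in diameter and 130 mm tall, standing beside the work. Origin: centre of its underside.
Not all that is in view belongs to the job. What is shaped like the plunger_40 but brown or orange is not meant.

How it is judged:
At the end, for the whole second after the job is handed in: Each plunger stands upright (within 0.08 rad), at rest and let go on its own pad, within 12 mm of the pad's centre along the rail and across it, with its foot on the pad (within 4 mm in height): counted from the gauge, smallest, second smallest, second largest, largest (horizontal distance between plunger_28 and gauge between 0.078 and 0.102 m and x of plunger_28 in the frame of gauge between -0.012 and 0.012 m and height (world z) of plunger_28 between 0.019 and 0.027 m and angle between each of plunger_28, plunger_34, plunger_40, plunger_46's own z axis and vertical below 0.08 rad and linear speed of each of plunger_28, plunger_34, plunger_40, plunger_46 below 0.02 m/s and horizontal distance between plunger_34 and gauge between 0.163 and 0.187 m and x of plunger_34 in the frame of gauge between -0.012 and 0.012 m and height (world z) of plunger_34 between 0.019 and 0.027 m and horizontal distance between plunger_40 and gauge between 0.248 and 0.272 m and x of plunger_40 in the frame of gauge between -0.012 and 0.012 m and height (world z) of plunger_40 between 0.019 and 0.027 m and horizontal distance between plunger_46 and gauge between 0.333 and 0.357 m and x of plunger_46 in the frame of gauge between -0.012 and 0.012 m and height (world z) of plunger_46 between 0.019 and 0.027 m); the robot touches nothing.
It fails at once if the smallest plunger is knocked over (tilted more than 0.7 rad) (angle between plunger_28's own z axis and vertical above 0.7 rad).
It fails at once if the second smallest plunger is knocked over (tilted more than 0.7 rad) (angle between plunger_34's own z axis and vertical above 0.7 rad).
It fails at once if the second largest plunger is knocked over (tilted more than 0.7 rad) (angle between plunger_40's own z axis and vertical above 0.7 rad).
It fails at once if the largest plunger is knocked over (tilted more than 0.7 rad) (angle between plunger_46's own z axis and vertical above 0.7 rad).
It fails at once if the oil bottle is moved by more than 20 mm (distance of oil_bottle from where it was at the start of the episode above 0.02 m).
It also fails if it takes over 112 s, if anything falls off the work surface, if the arm or the gripper's body presses on something with over 40 N, if the wrist force passes 120 N, or if a joint passes its speed limit or range.

## Working session

There is one attempt and no reset: what is moved stays moved. The work goes in short steps, Python scripts to look and compute and a tool call to move; the robot and the scene stay as the last step left them, time stands still between calls to the robot, and variables do not carry over. Pictures are saved under pics/ and viewed, and the job is handed in when it is done.

Besides the shell and the picture viewer there is one more tool, called after "Emit:" by a JSON object that holds its "op" and its "data", one argument or row to a line. apply_moves: Moves the arm, as the interface text tells. Its arguments: {"type":"object","properties":{"targets":{"type":"array","items":{"type":"object","properties":{"dx":{"type":"number"},"dy":{"type":"number"},"dz":{"type":"number"},"rx":{"type":"number"},"ry":{"type":"number"},"rz":{"type":"number"},"grip":{"type":"number"}}}}},"required":["targets"]}

```bash
mkdir -p pics; ls
cat > h.py <<'E'
import numpy as np, cv2
from workcell import telemetry, optics, env
def save(n,im): cv2.imwrite('pics/'+n+'.png',im[:,:,::-1])
E
python3 - <<'E'
from h import *
print(telemetry.read_state())
for n in ("scene","top","wrist"):
    c=optics.capture(n); save(n+'0',c['image']); np.savez(n+'0.npz',**c)
    print(n,{k:np.round(v,4).tolist() for k,v in c.items() if k not in('image','depth')})
E
```

```text
pics
{'time': 0.0, 'joint_pos': array([ 1.12183340e+00,  1.59011669e-01,  1.59821664e+00,  3.40786268e-06,
        1.38620939e+00, -2.10090451e-01]), 'qvel': array([ 2.03268539e-04, -1.81017238e-03, -7.85358895e-05, -1.09588623e-03,
       -5.98704333e-04, -8.48156789e-04]), 'joint_efforts': array([-2.00568616e-05, -3.85574627e+01, -3.22109735e+01,  7.02743372e-02,
        3.79583880e-02, -1.08351808e-04]), 'tcp_pos': array([0.13578703, 0.55809618, 0.21364774]), 'ee_rot': array([-3.13978887e+00, -3.88056932e-04,  2.90271920e+00]), 'ft_force': array([-0.729515  ,  1.06249787,  0.00695422]), 'ft_torque': array([ 0.03381355, -0.02032839, -0.04452987]), 'grip_width': 0.09197178419525343}
scene {'camera_matrix': [[410.8733, 0.0, 323.6077], [0.0, 410.8733, 202.413], [0.0, 0.0, 1.0]], 'D': [-0.0323, 0.0, 0.0, 0.0, 0.0], 'R': [[-0.7476, 0.6642, -0.0001], [0.4714, 0.5305, -0.7046], [-0.4679, -0.5268, -0.7096]], 't': [0.4587, -0.1714, 1.2262]}
top {'camera_matrix': [[406.6345, 0.0, 319.5567], [0.0, 406.6345, 199.011], [0.0, 0.0, 1.0]], 'D': [-0.0172, 0.0, 0.0, 0.0, 0.0], 'R': [[-0.0192, -0.9997, -0.014], [-0.9971, 0.0202, -0.0728], [0.073, 0.0126, -0.9972]], 't': [-0.0461, 0.5094, 0.8762]}
wrist {'camera_matrix': [[311.2644, 0.0, 318.2603], [0.0, 311.2644, 201.7092], [0.0, 0.0, 1.0]], 'D': [-0.0589, 0.0, 0.0, 0.0, 0.0], 'hand_eye': [[-0.0001, -0.965, -0.2622, 0.0746], [1.0, -0.0, -0.0001, -0.0003], [0.0001, -0.2622, 0.965, -0.1706], [0.0, 0.0, 0.0, 1.0]]}
```

View pics/scene0.png

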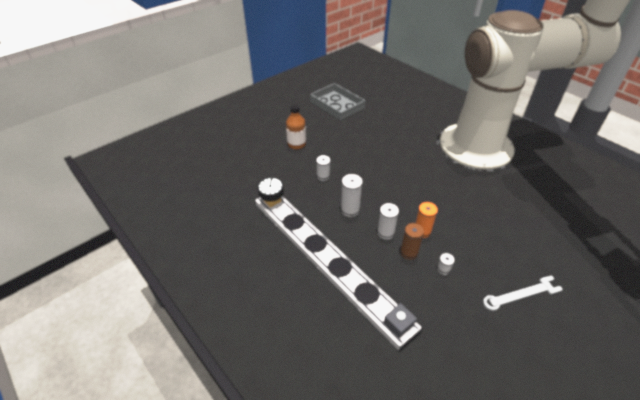

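View pics/top0.png

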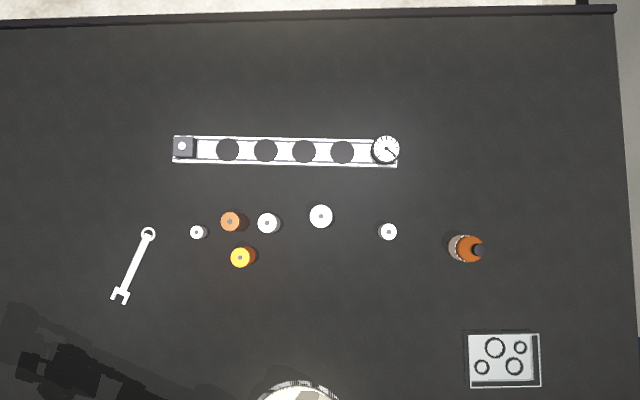

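View pics/wrist0.png

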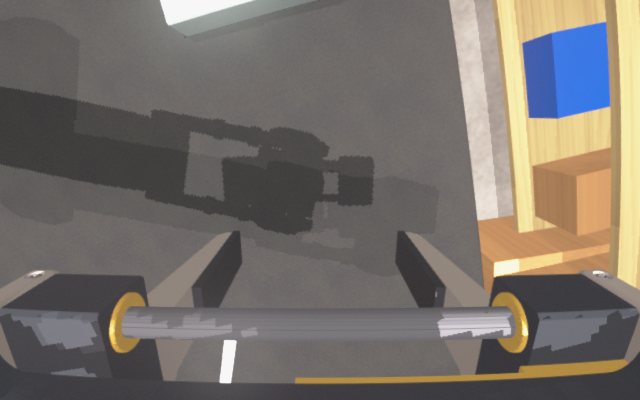

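The top view shows four silvery discs at (197,232), (267,223), (321,216) and (388,232). The decoys are orange at (230,221) and yellow-orange at (240,257). The rail runs along row 150, with the gauge at (386,150), the steel block at (184,147) and the bottle at (465,248). Next I'll measure these.

```bash
cat >> h.py <<'E'
def ray(c,uv):
    p=cv2.undistortPoints(np.array([[uv]],float),c['camera_matrix'],c['D'])[0,0]
    R,t=c['R'],c['t']; return -R.T@t, R.T@np.array([p[0],p[1],1.])
def onz(c,uv,z):
    o,d=ray(c,uv); return o+d*(z-o[2])/d[2]
def dep(c,uv,r=2):
    u,v=int(round(uv[0])),int(round(uv[1])); d=c['depth'][v-r:v+r+1,u-r:u+r+1]; d=np.median(d[d>0]); o,k=ray(c,uv); return o+k*d
E
python3 - <<'E'
from h import *
c=dict(np.load('top0.npz')); im=c['image']; hsv=cv2.cvtColor(im,cv2.COLOR_RGB2HSV)
print('bench',dep(c,(300,280)),dep(c,(430,190)))
# object by height
K=c['camera_matrix']; v,u=np.mgrid[:400,:640]
p=cv2.undistortPoints(np.stack([u,v],-1).reshape(-1,1,2).astype(float),K,c['D'])[:,0]
P=np.c_[p,np.ones(len(p))]*c['depth'].reshape(-1,1); W=((P-c['t'])@c['R']).reshape(400,640,3); Z=W[...,2]
for (x,y) in [(197,232),(267,223),(321,216),(388,232),(230,221),(240,257)]:
    sl=(slice(y-22,y+23),slice(x-22,x+23)); z=Z[sl]; h=np.median(Z[y-2:y+3,x-2:x+3])
    m=(abs(z-h)<.006)
    n,l,s,ce=cv2.connectedComponentsWithStats(m.astype(np.uint8)); k=l[22,22]
    cc=ce[k]+[x-22,y-22]; pos=onz(c,cc,h)
    print((x,y),'h',round(h,4),'area',s[k,4],'d',round(2*np.sqrt(s[k,4]/np.pi)*(-h+(-c['R'].T@c['t'])[2])/K[0,0],4),'pix',cc.round(1),pos.round(4))
g=cv2.cvtColor(im,cv2.COLOR_RGB2GRAY)
for (x,y) in [(228,149),(266,150),(304,151),(342,152)]:
    r=15; m=(g[y-r:y+r+1,x-r:x+r+1]<90).astype(np.uint8)
    n,l,s,ce=cv2.connectedComponentsWithStats(m); k=l[r,r]; cc=ce[k]+[x-r,y-r]
    print('pad',cc.round(1),s[k],onz(c,cc,.023).round(4))
print('gauge',onz(c,(386,150),.073),dep(c,(386,150)),dep(c,(470,250)))
cv2.imwrite('pics/crop.png',cv2.resize(im[120:290,160:500,::-1],None,fx=2.3,fy=2.3,interpolation=cv2.INTER_CUBIC))
E
```

```text
bench [ 3.30714139e-01 -9.17575580e-03  5.57180663e-07] [ 5.24924053e-01 -3.03898070e-01  2.73089451e-04]
(197, 232) h 0.0401 area 140 d 0.0286 pix [196.3 231.2] [0.4428 0.2095 0.0401]
(267, 223) h 0.0796 area 285 d 0.0389 pix [266.9 222.7] [0.4574 0.0516 0.0796]
(321, 216) h 0.1003 area 411 d 0.0456 pix [320.4 216.3] [ 0.4678 -0.0582  0.1003]
(388, 232) h 0.0605 area 208 d 0.034 pix [388.1 230.7] [ 0.4363 -0.1979  0.0605]
(230, 221) h 0.0802 area 292 d 0.0394 pix [229.6 220.8] [0.4628 0.128  0.0802]
(240, 257) h 0.0803 area 303 d 0.0401 pix [239.8 256.5] [0.3899 0.1074 0.0803]
pad [228.  149.9] [  0   0  31  31 901] [0.6212 0.1446 0.023 ]
pad [266. 151.] [  0   0  31  31 899] [0.6169 0.0602 0.023 ]
pad [303.9 151.7] [  0   0  31  31 915] [ 0.6134 -0.0238  0.023 ]
pad [342.  152.3] [  0   0  31  31 936] [ 0.6102 -0.1078  0.023 ]
gauge [ 0.60372754 -0.19698374  0.073     ] [ 0.60367522 -0.19694157  0.07327256] [ 0.39570507 -0.3506888   0.10465776]
```

View pics/crop.png

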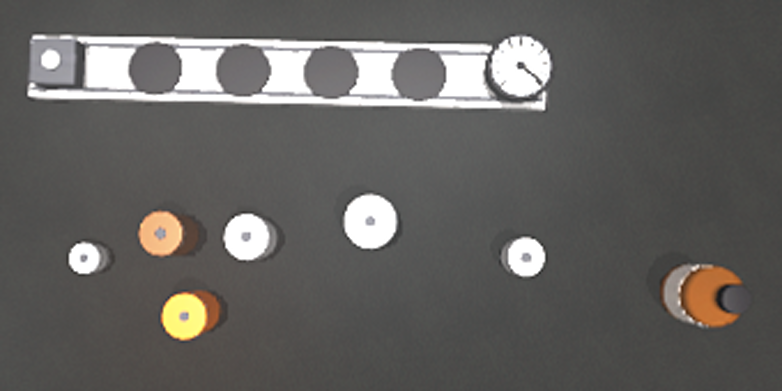

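Heights and diameters identify the four: 28 at (196,231), 40 at (267,223), 46 at (320,216) and 34 at (388,231). The close crop shows all four are silver and the two decoys are coloured. Next I'll refine the pad and rail geometry.

Run:
```python
from h import *
c=dict(np.load('top0.npz')); im=c['image']; g=cv2.cvtColor(im,cv2.COLOR_RGB2GRAY).astype(float)
# pad left/right edges on rows near centre ; rail edges in clear columns
for x,y in [(228,149),(266,150),(304,151),(342,152)]:
    L=[];R=[]
    for r in range(y-3,y+4):
        row=g[r]; 
        i=x
        while row[i]<130:i-=1
        j=x
        while row[j]<130:j+=1
        L.append(i+(row[i]-130)/(row[i]-row[i+1])); R.append(j-(row[j]-130)/(row[j]-row[j-1]))
    print('pad col',(np.mean(L)+np.mean(R))/2,np.mean(R)-np.mean(L), end=' ')
    a=[];b=[]
    for col in range(x-2,x+3):
        pass
    print(onz(c,((np.mean(L)+np.mean(R))/2,y+1),.023).round(4))
for col in (208,247,285,323,362):
    cc=g[:,col]; k=np.where(cc[120:180]>130)[0]+120; m=(k[0]+k[-1])/2
    print(col,k[0],k[-1],onz(c,(col,m),.02).round(4),onz(c,(col,k[0]),.02)[0]-onz(c,(col,k[-1]),.02)[0])
# gauge centre: height mask
d=c['depth']
h=[]
for y in range(125,175):
  for x in range(360,412):
    if abs(dep(c,(x,y),0)[2]-.073)<.006 if d[y,x]>0 else False: h.append((x,y))
(hc,hr)=cv2.minEnclosingCircle(np.array(h,np.float32)); print('gauge',hc,hr,len(h),np.mean(h,0),onz(c,np.mean(h,0),.073))
# scene cross-check: plunger dots
s=dict(np.load('scene0.npz'))
for n,P in dict(p28=[.4428,.2095,.04],p40=[.4574,.0516,.08],p46=[.4678,-.0582,.1],p34=[.4363,-.1979,.06],padA=[.6212,.1446,.023],padD=[.6102,-.1078,.023],g=[.6037,-.197,.073]).items():
    q,_=cv2.projectPoints(np.array([P]),cv2.Rodrigues(s['R'])[0],s['t'],s['camera_matrix'],s['D']); print(n,q.ravel().round(1))
cv2.imwrite('pics/crop2.png',cv2.resize(s['image'][140:330,240:470,::-1],None,fx=3,fy=3,interpolation=cv2.INTER_CUBIC))
```

```text
pad col 227.09857844167607 22.199641396619626 [0.6211 0.1466 0.023 ]
pad col 265.3521255475813 22.51746887224931 [0.6169 0.0616 0.023 ]
pad col 303.53351410331413 22.406558517587257 [ 0.6128 -0.0229  0.023 ]
pad col 341.92031161590046 22.4985526360544 [ 0.6087 -0.1075  0.023 ]
208 136 162 [0.6249 0.1901 0.02  ] 0.0586365432517576
247 137 163 [0.6207 0.1029 0.02  ] 0.05847864153674909
285 137 164 [0.6176 0.0184 0.02  ] 0.06059934604982031
323 138 165 [ 0.6135 -0.0659  0.02  ] 0.06047803231808235
362 139 166 [ 0.6094 -0.152   0.02  ] 0.06037390410767385
gauge (385.7124938964844, 149.19500732421875) 14.890715599060059 679 [385.82179676 148.98674521] [ 0.60586727 -0.19668138  0.073     ]
p28 [447.7 258.3]
p40 [390.4 209.1]
p46 [353.5 180.2]
p34 [324.  159.6]
padA [367.5 290.9]
padD [294.7 220.3]
g [272.7 184.8]
```

View pics/crop2.png

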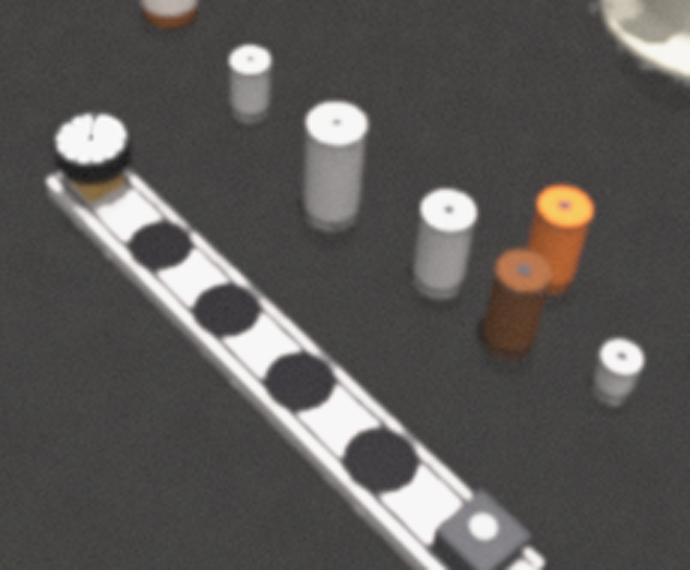

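Emit:
{"op": "apply_moves", "data": {
  "targets": [
    {"rz": 0.124, "dz": -0.01},
    {"rz": 0.124, "dz": -0.01},
    {"rz": 0.124},
    {"rz": 0.124},
    {"rz": 0.124},
    {"rz": 0.124},
    {"rz": 0.124},
    {"rz": 0.124},
    {"rz": 0.124},
    {"rz": 0.124}
  ]
}}

```text
$.targets[0]: bad value
```

Dots in the scene view land within about 1 px of the projected plunger positions. Pad centres, taken from the rail midline: A(.6225,.1466), B(.619,.0616), C(.615,-.023), D(.611,-.1076).

Emit:
{"op": "apply_moves", "data": {
  "targets": [
    {"dx": 0, "dy": 0, "dz": -0.01, "rx": 0, "ry": 0, "rz": 0.124, "grip": 0.0919},
    {"dx": 0, "dy": 0, "dz": 0, "rx": 0, "ry": 0, "rz": 0.124, "grip": 0.0919},
    {"dx": 0, "dy": 0, "dz": 0, "rx": 0, "ry": 0, "rz": 0.124, "grip": 0.0919},
    {"dx": 0, "dy": 0, "dz": 0, "rx": 0, "ry": 0, "rz": 0.124, "grip": 0.0919},
    {"dx": 0, "dy": 0, "dz": 0, "rx": 0, "ry": 0, "rz": 0.124, "grip": 0.0919},
    {"dx": 0, "dy": 0, "dz": 0, "rx": 0, "ry": 0, "rz": 0.124, "grip": 0.0919},
    {"dx": 0, "dy": 0, "dz": 0, "rx": 0, "ry": 0, "rz": 0.124, "grip": 0.0919},
    {"dx": 0, "dy": 0, "dz": 0, "rx": 0, "ry": 0, "rz": 0.124, "grip": 0.0919},
    {"dx": 0, "dy": 0, "dz": 0, "rx": 0, "ry": 0, "rz": 0.124, "grip": 0.0919},
    {"dx": 0, "dy": 0, "dz": 0, "rx": 0, "ry": 0, "rz": 0.124, "grip": 0.0919}
  ]
}}

```text
time: 0.98
tcp_pos: [0.1345, 0.5557, 0.2198]
ee_rot: [-3.137, 0.009, 1.648]
ft_force: [0.7, -0.9, 0.8]
grip_width: 0.0919
```

```bash
cat > g.py <<'E'
import sys
from h import *
from scipy.spatial.transform import Rotation as Ro
a=[float(x) for x in sys.argv[1:4]]; s=telemetry.read_state()
R=Ro.from_euler('xyz',s['ee_rot']); T=Ro.from_euler('xyz',[np.pi,0,1.526])
print('pos',s['tcp_pos'].round(4),'shift',R.inv().apply(np.array(a)-s['tcp_pos']).round(4),'rot',(R.inv()*T).as_rotvec().round(4),'g',round(s['grip_width'],4),'t',round(s['time'],2))
E
python3 g.py .4678 -.0582 .22
```

```text
pos [0.1345 0.5557 0.2198] shift [-0.6377  0.285   0.0039] rot [-0.0045  0.0089  0.1219] g 0.0919 t 0.98
```

Emit:
{"op": "apply_moves", "data": {
  "targets": [
    {"dx": 0, "dy": 0, "dz": 0, "rx": 0.005, "ry": 0.009, "rz": 0.122, "grip": 0.0919},
    {"dx": -0.03, "dy": 0.018, "dz": 0, "rx": 0, "ry": 0, "rz": 0, "grip": 0.0919},
    {"dx": -0.03, "dy": 0.018, "dz": 0, "rx": 0, "ry": 0, "rz": 0, "grip": 0.0919},
    {"dx": -0.03, "dy": 0.018, "dz": 0, "rx": 0, "ry": 0, "rz": 0, "grip": 0.0919},
    {"dx": -0.03, "dy": 0.018, "dz": 0, "rx": 0, "ry": 0, "rz": 0, "grip": 0.0919},
    {"dx": -0.03, "dy": 0.018, "dz": 0, "rx": 0, "ry": 0, "rz": 0, "grip": 0.0919},
    {"dx": -0.03, "dy": 0.018, "dz": 0, "rx": 0, "ry": 0, "rz": 0, "grip": 0.0919},
    {"dx": -0.03, "dy": 0.018, "dz": 0, "rx": 0, "ry": 0, "rz": 0, "grip": 0.0919},
    {"dx": -0.03, "dy": 0.018, "dz": 0, "rx": 0, "ry": 0, "rz": 0, "grip": 0.0919},
    {"dx": -0.03, "dy": 0.018, "dz": 0, "rx": 0, "ry": 0, "rz": 0, "grip": 0.0919}
  ]
}}

```text
time: 1.82
tcp_pos: [0.2826, 0.2693, 0.2138]
ee_rot: [-3.128, 0.004, 1.529]
ft_force: [1.2, 0.2, 0.5]
grip_width: 0.0919
```

```bash
python3 g.py .4678 -.0582 .22
```

```text
pos [0.2826 0.2693 0.2138] shift [-0.3194  0.1987 -0.0077] rot [-0.0131  0.0035  0.0026] g 0.0919 t 1.82
```

Emit:
{"op": "apply_moves", "data": {
  "targets": [
    {"dx": -0.032, "dy": 0.02, "dz": -0.001, "rx": -0.006, "ry": 0.002, "rz": 0.002, "grip": 0.0919},
    {"dx": -0.032, "dy": 0.02, "dz": -0.001, "rx": -0.006, "ry": 0.002, "rz": 0, "grip": 0.0919},
    {"dx": -0.032, "dy": 0.02, "dz": -0.001, "rx": 0, "ry": 0, "rz": 0, "grip": 0.0919},
    {"dx": -0.032, "dy": 0.02, "dz": -0.001, "rx": 0, "ry": 0, "rz": 0, "grip": 0.0919},
    {"dx": -0.032, "dy": 0.02, "dz": -0.001, "rx": 0, "ry": 0, "rz": 0, "grip": 0.0919},
    {"dx": -0.032, "dy": 0.02, "dz": -0.001, "rx": 0, "ry": 0, "rz": 0, "grip": 0.0919},
    {"dx": -0.032, "dy": 0.02, "dz": -0.001, "rx": 0, "ry": 0, "rz": 0, "grip": 0.0919},
    {"dx": -0.032, "dy": 0.02, "dz": -0.001, "rx": 0, "ry": 0, "rz": 0, "grip": 0.0919},
    {"dx": -0.03, "dy": 0.02, "dz": 0, "rx": 0, "ry": 0, "rz": 0, "grip": 0.0919},
    {"dx": -0.03, "dy": 0.018, "dz": 0, "rx": 0, "ry": 0, "rz": 0, "grip": 0.0919}
  ]
}}

```text
time: 2.65
tcp_pos: [0.4701, -0.0736, 0.2208]
ee_rot: [3.139, -0.001, 1.525]
ft_force: [1.0, 0.1, 0.2]
grip_width: 0.0919
```

```bash
python3 g.py .4678 -.0582 .051
```

```text
pos [ 0.4701 -0.0736  0.2208] shift [ 0.015  -0.0034  0.1698] rot [ 0.0027 -0.0015 -0.0011] g 0.0919 t 2.65
```

Emit:
{"op": "apply_moves", "data": {
  "targets": [
    {"dx": 0.015, "dy": -0.003, "dz": 0, "rx": 0.002, "ry": 0, "rz": 0, "grip": 0.0919},
    {"dx": 0, "dy": 0, "dz": 0.02, "rx": 0, "ry": 0, "rz": 0, "grip": 0.0919},
    {"dx": 0, "dy": 0, "dz": 0.025, "rx": 0, "ry": 0, "rz": 0, "grip": 0.0919}
  ]
}}

```text
time: 2.9
tcp_pos: [0.4737, -0.068, 0.1788]
ee_rot: [3.132, 0.004, 1.513]
ft_force: [0.1, -0.6, -0.6]
grip_width: 0.0916
```

```bash
python3 g.py .4678 -.0582 .051
```

```text
pos [ 0.4737 -0.068   0.1788] shift [ 0.0099 -0.0077  0.1277] rot [ 0.0096  0.0036 -0.0127] g 0.0916 t 2.9
```

Emit:
{"op": "apply_moves", "data": {
  "targets": [
    {"dx": 0.01, "dy": -0.007, "dz": 0, "rx": 0.009, "ry": 0.003, "rz": -0.012, "grip": 0.0919},
    {"dx": 0, "dy": 0, "dz": 0, "rx": 0, "ry": 0, "rz": 0, "grip": 0.0919}
  ]
}}

```text
time: 3.07
tcp_pos: [0.4637, -0.0563, 0.1739]
ee_rot: [-3.132, -0.003, 1.525]
ft_force: [0.1, 0.0, 0.9]
grip_width: 0.0915
```

```bash
python3 g.py .4678 -.0582 .051
```

```text
pos [ 0.4637 -0.0563  0.1739] shift [-0.0021  0.0053  0.1228] rot [-0.0093 -0.003  -0.0014] g 0.0915 t 3.07
```

Emit:
{"op": "apply_moves", "data": {
  "targets": [
    {"dx": -0.001, "dy": 0.002, "dz": 0.02, "rx": -0.004, "ry": -0.001, "rz": 0, "grip": 0.0919},
    {"dx": 0, "dy": 0.001, "dz": 0.025, "rx": 0, "ry": 0, "rz": 0, "grip": 0.0919},
    {"dx": 0, "dy": 0, "dz": 0.025, "rx": 0, "ry": 0, "rz": 0, "grip": 0.0919},
    {"dx": 0, "dy": 0, "dz": 0.015, "rx": 0, "ry": 0, "rz": 0, "grip": 0.0919},
    {"dx": 0, "dy": 0, "dz": 0, "rx": 0, "ry": 0, "rz": 0, "grip": 0.0919}
  ]
}}

```text
time: 3.48
tcp_pos: [0.4697, -0.0564, 0.0928]
ee_rot: [3.137, 0.001, 1.529]
ft_force: [-0.2, 1.0, 0.1]
grip_width: 0.0918
```

```bash
python3 g.py .4678 -.0582 .051
```

```text
pos [ 0.4697 -0.0564  0.0928] shift [-0.0018 -0.002   0.0418] rot [0.0044 0.0015 0.0032] g 0.0918 t 3.48
```

Next: final descent, settle, then close.

Emit:
{"op": "apply_moves", "data": {
  "targets": [
    {"dx": -0.001, "dy": -0.001, "dz": 0.02, "rx": 0.002, "ry": 0.001, "rz": 0.001, "grip": 0.0919},
    {"dx": 0, "dy": 0, "dz": 0.014, "rx": 0, "ry": 0, "rz": 0, "grip": 0.0919},
    {"dx": 0, "dy": 0, "dz": 0.005, "rx": 0, "ry": 0, "rz": 0, "grip": 0.0919},
    {"dx": 0, "dy": 0, "dz": 0, "rx": 0, "ry": 0, "rz": 0, "grip": 0.0919}
  ]
}}

```text
time: 3.82
tcp_pos: [0.4725, -0.0576, 0.059]
ee_rot: [3.132, 0.003, 1.531]
ft_force: [-0.2, -0.7, -0.5]
grip_width: 0.092
```

```bash
python3 g.py .4678 -.0582 .051
```

```text
pos [ 0.4725 -0.0576  0.059 ] shift [-0.0008 -0.0048  0.0079] rot [0.0097 0.003  0.0049] g 0.092 t 3.82
```

Emit:
{"op": "apply_moves", "data": {
  "targets": [
    {"dx": 0, "dy": -0.003, "dz": 0.004, "rx": 0.005, "ry": 0.002, "rz": 0.003, "grip": 0.0919},
    {"dx": 0, "dy": 0, "dz": 0, "rx": 0, "ry": 0, "rz": 0, "grip": 0.06},
    {"dx": 0, "dy": 0, "dz": 0, "rx": 0, "ry": 0, "rz": 0, "grip": 0.04},
    {"dx": 0, "dy": 0, "dz": 0, "rx": 0, "ry": 0, "rz": 0, "grip": 0.03},
    {"dx": 0, "dy": 0, "dz": 0, "rx": 0, "ry": 0, "rz": 0, "grip": 0.03},
    {"dx": 0, "dy": 0, "dz": 0, "rx": 0, "ry": 0, "rz": 0, "grip": 0.03},
    {"dx": 0, "dy": 0, "dz": 0, "rx": 0, "ry": 0, "rz": 0, "grip": 0.03}
  ]
}}

```text
time: 4.4
tcp_pos: [0.4735, -0.0587, 0.061]
ee_rot: [3.128, 0.004, 1.529]
ft_force: [-0.2, -0.8, -0.7]
grip_width: 0.0536
```

```bash
python3 g.py .4678 -.0582 .051
```

```text
pos [ 0.4735 -0.0587  0.061 ] shift [ 0.0003 -0.0058  0.01  ] rot [0.0134 0.004  0.0025] g 0.0536 t 4.4
```

Emit:
{"op": "apply_moves", "data": {
  "targets": [
    {"dx": 0, "dy": -0.003, "dz": 0.002, "rx": 0.007, "ry": 0.002, "rz": 0, "grip": 0.03},
    {"dx": 0, "dy": -0.001, "dz": 0.001, "rx": 0.002, "ry": 0, "rz": 0, "grip": 0.03},
    {"dx": 0, "dy": 0, "dz": 0, "rx": 0, "ry": 0, "rz": 0, "grip": 0.03},
    {"dx": 0, "dy": 0, "dz": 0, "rx": 0, "ry": 0, "rz": 0, "grip": 0.03}
  ]
}}

```text
time: 4.73
tcp_pos: [0.4699, -0.0587, 0.059]
ee_rot: [3.137, 0.002, 1.529]
ft_force: [-0.1, 1.3, 1.3]
grip_width: 0.0455
```

```bash
python3 g.py .4678 -.0582 .051
```

```text
pos [ 0.4699 -0.0587  0.059 ] shift [ 0.0004 -0.0022  0.008 ] rot [0.0048 0.0019 0.0025] g 0.0455 t 4.73
```

Emit:
{"op": "apply_moves", "data": {
  "targets": [
    {"dx": 0, "dy": 0, "dz": -0.01, "rx": 0, "ry": 0, "rz": 0, "grip": 0.03},
    {"dx": 0, "dy": 0, "dz": -0.02, "rx": 0.002, "ry": 0, "rz": 0, "grip": 0.03},
    {"dx": 0, "dy": 0, "dz": -0.025, "rx": 0, "ry": 0, "rz": 0, "grip": 0.03},
    {"dx": 0, "dy": 0, "dz": -0.025, "rx": 0, "ry": 0, "rz": 0, "grip": 0.03},
    {"dx": 0, "dy": 0, "dz": -0.02, "rx": 0, "ry": 0, "rz": 0, "grip": 0.03}
  ]
}}

```text
time: 5.15
tcp_pos: [0.4606, -0.0553, 0.1539]
ee_rot: [-3.121, -0.006, 1.528]
ft_force: [0.9, -0.1, -3.9]
grip_width: 0.0454
```

```bash
python3 g.py .6225 .1466 .165
```

```text
pos [ 0.4606 -0.0553  0.1539] shift [ 0.2087  0.1529 -0.0131] rot [-0.0209 -0.0059  0.0023] g 0.0454 t 5.15
```

Emit:
{"op": "apply_moves", "data": {
  "targets": [
    {"dx": 0.01, "dy": 0.01, "dz": 0, "rx": -0.01, "ry": -0.003, "rz": 0, "grip": 0.03},
    {"dx": 0.025, "dy": 0.018, "dz": 0, "rx": -0.005, "ry": 0, "rz": 0, "grip": 0.03},
    {"dx": 0.025, "dy": 0.018, "dz": 0, "rx": 0, "ry": 0, "rz": 0, "grip": 0.03},
    {"dx": 0.025, "dy": 0.018, "dz": 0, "rx": 0, "ry": 0, "rz": 0, "grip": 0.03},
    {"dx": 0.025, "dy": 0.018, "dz": 0, "rx": 0, "ry": 0, "rz": 0, "grip": 0.03},
    {"dx": 0.025, "dy": 0.018, "dz": 0, "rx": 0, "ry": 0, "rz": 0, "grip": 0.03},
    {"dx": 0.025, "dy": 0.018, "dz": 0, "rx": 0, "ry": 0, "rz": 0, "grip": 0.03},
    {"dx": 0.02, "dy": 0.015, "dz": 0, "rx": 0, "ry": 0, "rz": 0, "grip": 0.03},
    {"dx": 0.01, "dy": 0.007, "dz": 0, "rx": 0, "ry": 0, "rz": 0, "grip": 0.03},
    {"dx": 0, "dy": 0, "dz": 0, "rx": 0, "ry": 0, "rz": 0, "grip": 0.03}
  ]
}}

```text
time: 5.98
tcp_pos: [0.6098, 0.136, 0.1533]
ee_rot: [-3.127, 0.001, 1.525]
ft_force: [-0.1, 0.2, -4.0]
grip_width: 0.0457
```

```bash
python3 g.py .6225 .1466 .083
```

```text
pos [0.6098 0.136  0.1533] shift [0.0112 0.0132 0.0701] rot [-0.0142  0.0009 -0.0014] g 0.0457 t 5.98
```

Emit:
{"op": "apply_moves", "data": {
  "targets": [
    {"dx": 0.007, "dy": 0.008, "dz": 0.01, "rx": -0.007, "ry": 0, "rz": 0, "grip": 0.03},
    {"dx": 0.004, "dy": 0.003, "dz": 0.015, "rx": -0.003, "ry": 0, "rz": 0, "grip": 0.03},
    {"dx": 0, "dy": 0, "dz": 0.015, "rx": 0, "ry": 0, "rz": 0, "grip": 0.03},
    {"dx": 0, "dy": 0, "dz": 0.006, "rx": 0, "ry": 0, "rz": 0, "grip": 0.03},
    {"dx": 0, "dy": 0, "dz": 0, "rx": 0, "ry": 0, "rz": 0, "grip": 0.03}
  ]
}}

```text
time: 6.4
tcp_pos: [0.6168, 0.1451, 0.103]
ee_rot: [-3.129, 0.004, 1.526]
ft_force: [-0.3, 0.5, -4.2]
grip_width: 0.0456
```

```bash
python3 g.py .6225 .1466 .083
```

```text
pos [0.6168 0.1451 0.103 ] shift [0.0018 0.0059 0.0199] rot [-0.013   0.0038 -0.0002] g 0.0456 t 6.4
```

Emit:
{"op": "apply_moves", "data": {
  "targets": [
    {"dx": 0.001, "dy": 0.004, "dz": 0.004, "rx": -0.009, "ry": 0.003, "rz": 0, "grip": 0.03},
    {"dx": 0, "dy": 0.001, "dz": 0.004, "rx": -0.003, "ry": 0, "rz": 0, "grip": 0.03},
    {"dx": 0, "dy": 0, "dz": 0.003, "rx": 0, "ry": 0, "rz": 0, "grip": 0.03},
    {"dx": 0, "dy": 0, "dz": 0, "rx": 0, "ry": 0, "rz": 0, "grip": 0.03}
  ]
}}

```text
time: 6.73
tcp_pos: [0.6215, 0.1442, 0.0921]
ee_rot: [-3.141, 0.001, 1.524]
ft_force: [-0.1, 0.1, -5.6]
grip_width: 0.0455
```

```bash
python3 g.py .6225 .1466 .083
python3 - <<'E'
from h import *
c=optics.capture('scene'); cv2.imwrite('pics/s1.png',cv2.resize(c['image'][140:360,240:480,::-1],None,fx=2.7,fy=2.7,interpolation=cv2.INTER_CUBIC))
E
```

```text
pos [0.6215 0.1442 0.0921] shift [0.0025 0.0009 0.0091] rot [-0.0006  0.0011 -0.0018] g 0.0455 t 6.73
```

View pics/s1.png

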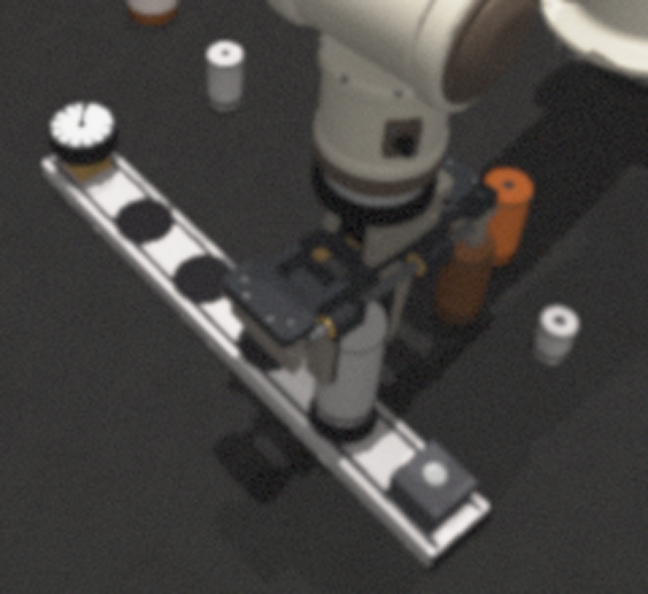

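The plunger is upright and hangs just over the end pad, at crop (345,410). I'll lower the last 9 mm and release.

Emit:
{"op": "apply_moves", "data": {
  "targets": [
    {"dx": 0.001, "dy": 0.0, "dz": 0.004, "rx": 0, "ry": 0, "rz": 0, "grip": 0.03},
    {"dx": 0, "dy": 0, "dz": 0.004, "rx": 0, "ry": 0, "rz": 0, "grip": 0.03},
    {"dx": 0, "dy": 0, "dz": 0.002, "rx": 0, "ry": 0, "rz": 0, "grip": 0.03},
    {"dx": 0, "dy": 0, "dz": 0.001, "rx": 0, "ry": 0, "rz": 0, "grip": 0.03}
  ]
}}

```text
time: 7.12
tcp_pos: [0.6232, 0.1453, 0.0826]
ee_rot: [3.138, 0.001, 1.524]
ft_force: [0.4, -0.0, -4.6]
grip_width: 0.0453
```

```bash
python3 g.py .6225 .1466 .082
```

```text
pos [0.6232 0.1453 0.0826] shift [ 0.0013 -0.0007  0.0006] rot [ 0.0034  0.0008 -0.0018] g 0.0453 t 7.12
```

Emit:
{"op": "apply_moves", "data": {
  "targets": [
    {"dx": 0, "dy": 0.0, "dz": 0.001, "rx": 0, "ry": 0, "rz": 0, "grip": 0.03},
    {"dx": 0, "dy": 0, "dz": 0.001, "rx": 0, "ry": 0, "rz": 0, "grip": 0.03}
  ]
}}

```text
time: 7.28
tcp_pos: [0.6233, 0.1454, 0.0821]
ee_rot: [3.138, 0.001, 1.525]
ft_force: [-4.7, -0.3, 5.3]
grip_width: 0.0452
```

Contact. Opening now.

Emit:
{"op": "apply_moves", "data": {
  "targets": [
    {"dx": 0, "dy": 0, "dz": 0, "rx": 0, "ry": 0, "rz": 0, "grip": 0.06},
    {"dx": 0, "dy": 0, "dz": 0, "rx": 0.001, "ry": 0, "rz": 0, "grip": 0.08},
    {"dx": 0, "dy": 0, "dz": 0, "rx": 0.001, "ry": 0, "rz": 0, "grip": 0.0919},
    {"dx": 0, "dy": 0, "dz": 0, "rx": 0.001, "ry": 0, "rz": 0, "grip": 0.0919},
    {"dx": 0, "dy": 0, "dz": 0, "rx": 0, "ry": 0, "rz": 0, "grip": 0.0919},
    {"dx": 0, "dy": 0, "dz": 0, "rx": 0, "ry": 0, "rz": 0, "grip": 0.0919}
  ]
}}

```text
time: 7.78
tcp_pos: [0.6274, 0.1456, 0.0859]
ee_rot: [3.132, -0.0, 1.524]
ft_force: [0.1, 0.5, 0.2]
grip_width: 0.0833
```

```bash
python3 g.py .6225 .1466 .23
```

```text
pos [0.6274 0.1456 0.0859] shift [ 0.0008 -0.0035 -0.1442] rot [ 0.0098 -0.     -0.0015] g 0.0833 t 7.78
```

Emit:
{"op": "apply_moves", "data": {
  "targets": [
    {"dx": 0, "dy": -0.003, "dz": -0.01, "rx": 0.006, "ry": 0, "rz": 0, "grip": 0.0919},
    {"dx": 0, "dy": 0, "dz": -0.02, "rx": 0, "ry": 0, "rz": 0, "grip": 0.0919},
    {"dx": 0, "dy": 0, "dz": -0.025, "rx": 0, "ry": 0, "rz": 0, "grip": 0.0919},
    {"dx": 0, "dy": 0, "dz": -0.025, "rx": 0, "ry": 0, "rz": 0, "grip": 0.0919},
    {"dx": 0, "dy": 0, "dz": -0.015, "rx": 0, "ry": 0, "rz": 0, "grip": 0.0919}
  ]
}}

```text
time: 8.2
tcp_pos: [0.6197, 0.1455, 0.1811]
ee_rot: [-3.133, 0.001, 1.524]
ft_force: [0.7, -2.0, -0.6]
grip_width: 0.0915
```

```bash
python3 g.py .4574 .0516 .17
```

```text
pos [0.6197 0.1455 0.1811] shift [-0.1013 -0.1577  0.0125] rot [-0.0083  0.0009 -0.0016] g 0.0915 t 8.2
```

Emit:
{"op": "apply_moves", "data": {
  "targets": [
    {"dx": -0.01, "dy": -0.015, "dz": 0, "rx": -0.005, "ry": 0, "rz": 0, "grip": 0.0919},
    {"dx": -0.015, "dy": -0.025, "dz": 0, "rx": 0, "ry": 0, "rz": 0, "grip": 0.0919},
    {"dx": -0.016, "dy": -0.025, "dz": 0, "rx": 0, "ry": 0, "rz": 0, "grip": 0.0919},
    {"dx": -0.016, "dy": -0.025, "dz": 0, "rx": 0, "ry": 0, "rz": 0, "grip": 0.0919},
    {"dx": -0.016, "dy": -0.025, "dz": 0, "rx": 0, "ry": 0, "rz": 0, "grip": 0.0919},
    {"dx": -0.013, "dy": -0.02, "dz": 0, "rx": 0, "ry": 0, "rz": 0, "grip": 0.0919},
    {"dx": -0.007, "dy": -0.01, "dz": 0, "rx": 0, "ry": 0, "rz": 0, "grip": 0.0919},
    {"dx": 0, "dy": 0, "dz": 0, "rx": 0, "ry": 0, "rz": 0, "grip": 0.0919}
  ]
}}

```text
time: 8.87
tcp_pos: [0.4686, 0.0571, 0.1928]
ee_rot: [3.126, 0.0, 1.527]
ft_force: [0.1, -0.1, -0.7]
grip_width: 0.0918
```

```bash
python3 g.py .4574 .0516 .041
```

```text
pos [0.4686 0.0571 0.1928] shift [-0.006  -0.0133  0.1516] rot [0.0155 0.0001 0.0006] g 0.0918 t 8.87
```

Emit:
{"op": "apply_moves", "data": {
  "targets": [
    {"dx": -0.003, "dy": -0.007, "dz": 0.01, "rx": 0.01, "ry": 0, "rz": 0, "grip": 0.0919},
    {"dx": -0.002, "dy": -0.003, "dz": 0.02, "rx": 0.003, "ry": 0, "rz": 0, "grip": 0.0919},
    {"dx": 0, "dy": 0, "dz": 0.03, "rx": 0, "ry": 0, "rz": 0, "grip": 0.0919},
    {"dx": 0, "dy": 0, "dz": 0.02, "rx": 0, "ry": 0, "rz": 0, "grip": 0.0919},
    {"dx": 0, "dy": 0, "dz": 0.01, "rx": 0, "ry": 0, "rz": 0, "grip": 0.0919},
    {"dx": 0, "dy": 0, "dz": 0, "rx": 0, "ry": 0, "rz": 0, "grip": 0.0919}
  ]
}}

```text
time: 9.37
tcp_pos: [0.4648, 0.053, 0.1062]
ee_rot: [3.126, 0.0, 1.525]
ft_force: [-1.1, 0.1, -0.2]
grip_width: 0.0918
```

```bash
python3 g.py .4574 .0516 .041
```

```text
pos [0.4648 0.053  0.1062] shift [-0.0017 -0.0084  0.065 ] rot [ 0.0156  0.     -0.0006] g 0.0918 t 9.37
```

Emit:
{"op": "apply_moves", "data": {
  "targets": [
    {"dx": -0.001, "dy": -0.006, "dz": 0.005, "rx": 0.011, "ry": 0, "rz": 0, "grip": 0.0919},
    {"dx": 0, "dy": -0.001, "dz": 0.015, "rx": 0.003, "ry": 0, "rz": 0, "grip": 0.0919},
    {"dx": 0, "dy": 0, "dz": 0.02, "rx": 0.002, "ry": 0, "rz": 0, "grip": 0.0919},
    {"dx": 0, "dy": -0.001, "dz": 0.015, "rx": 0.003, "ry": 0, "rz": 0, "grip": 0.0919},
    {"dx": 0, "dy": -0.001, "dz": 0.004, "rx": 0.004, "ry": 0, "rz": 0, "grip": 0.0919},
    {"dx": 0, "dy": -0.001, "dz": 0.001, "rx": 0.002, "ry": 0, "rz": 0, "grip": 0.0919}
  ]
}}

```text
time: 9.87
tcp_pos: [0.4607, 0.0524, 0.0508]
ee_rot: [-3.141, 0.001, 1.527]
ft_force: [0.5, -0.4, -0.4]
grip_width: 0.0921
```

```bash
python3 g.py .4574 .0516 .041
```

```text
pos [0.4607 0.0524 0.0508] shift [-0.001  -0.0032  0.0098] rot [-0.001   0.0009  0.0008] g 0.0921 t 9.87
```

Emit:
{"op": "apply_moves", "data": {
  "targets": [
    {"dx": 0, "dy": -0.002, "dz": 0.003, "rx": 0, "ry": 0, "rz": 0, "grip": 0.06},
    {"dx": 0, "dy": -0.001, "dz": 0.002, "rx": 0.001, "ry": 0, "rz": 0, "grip": 0.04},
    {"dx": 0, "dy": 0, "dz": 0.001, "rx": 0.001, "ry": 0, "rz": 0, "grip": 0.025},
    {"dx": 0, "dy": 0, "dz": 0.001, "rx": 0.001, "ry": 0, "rz": 0, "grip": 0.025},
    {"dx": 0, "dy": 0, "dz": 0.001, "rx": 0.001, "ry": 0, "rz": 0, "grip": 0.025},
    {"dx": 0, "dy": 0, "dz": 0, "rx": 0.001, "ry": 0, "rz": 0, "grip": 0.025},
    {"dx": 0, "dy": 0, "dz": 0, "rx": 0.001, "ry": 0, "rz": 0, "grip": 0.025}
  ]
}}

```text
time: 10.45
tcp_pos: [0.4609, 0.0522, 0.0469]
ee_rot: [-3.142, 0.002, 1.527]
ft_force: [-0.1, 0.7, -0.2]
grip_width: 0.0473
```

```bash
python3 g.py .4574 .0516 .041
```

```text
pos [0.4609 0.0522 0.0469] shift [-0.0008 -0.0035  0.0059] rot [-0.0001  0.0017  0.0012] g 0.0473 t 10.45
```

Emit:
{"op": "apply_moves", "data": {
  "targets": [
    {"dx": 0, "dy": -0.002, "dz": 0.001, "rx": 0, "ry": 0, "rz": 0, "grip": 0.025},
    {"dx": 0, "dy": -0.001, "dz": 0, "rx": 0, "ry": 0, "rz": 0, "grip": 0.025},
    {"dx": 0, "dy": 0, "dz": 0, "rx": 0, "ry": 0, "rz": 0, "grip": 0.025},
    {"dx": 0, "dy": 0, "dz": 0, "rx": 0, "ry": 0, "rz": 0, "grip": 0.025}
  ]
}}

```text
time: 10.78
tcp_pos: [0.4582, 0.0523, 0.0462]
ee_rot: [3.141, 0.002, 1.527]
ft_force: [-0.5, -0.2, -0.5]
grip_width: 0.0395
```

```bash
python3 g.py .619 .0616 .14
```

```text
pos [0.4582 0.0523 0.0462] shift [ 0.0161  0.1604 -0.0937] rot [0.001  0.0018 0.0011] g 0.0395 t 10.78
```

Emit:
{"op": "apply_moves", "data": {
  "targets": [
    {"dx": 0, "dy": 0, "dz": -0.008, "rx": 0, "ry": 0, "rz": 0, "grip": 0.025},
    {"dx": 0, "dy": 0, "dz": -0.02, "rx": 0, "ry": 0, "rz": 0, "grip": 0.025},
    {"dx": 0, "dy": 0, "dz": -0.02, "rx": 0, "ry": 0, "rz": 0, "grip": 0.025},
    {"dx": 0, "dy": 0.01, "dz": -0.02, "rx": 0, "ry": 0, "rz": 0, "grip": 0.025},
    {"dx": 0.003, "dy": 0.025, "dz": 0, "rx": -0.004, "ry": 0, "rz": 0, "grip": 0.025},
    {"dx": 0.003, "dy": 0.025, "dz": 0, "rx": 0, "ry": 0, "rz": 0, "grip": 0.025},
    {"dx": 0.003, "dy": 0.025, "dz": 0, "rx": 0, "ry": 0, "rz": 0, "grip": 0.025},
    {"dx": 0.003, "dy": 0.025, "dz": 0, "rx": 0, "ry": 0, "rz": 0, "grip": 0.025},
    {"dx": 0.003, "dy": 0.02, "dz": 0, "rx": 0, "ry": 0, "rz": 0, "grip": 0.025},
    {"dx": 0, "dy": 0.01, "dz": 0, "rx": 0, "ry": 0, "rz": 0, "grip": 0.025}
  ]
}}

```text
time: 11.62
tcp_pos: [0.5972, 0.0631, 0.1163]
ee_rot: [-3.135, 0.001, 1.527]
ft_force: [-0.1, 0.1, -3.0]
grip_width: 0.0391
```

```bash
python3 g.py .619 .0616 .069
```

```text
pos [0.5972 0.0631 0.1163] shift [-0.0005  0.0221  0.0471] rot [-0.0066  0.0006  0.0012] g 0.0391 t 11.62
```

Emit:
{"op": "apply_moves", "data": {
  "targets": [
    {"dx": 0, "dy": 0.008, "dz": 0, "rx": -0.004, "ry": 0, "rz": 0, "grip": 0.025},
    {"dx": 0, "dy": 0.006, "dz": 0.005, "rx": -0.002, "ry": 0, "rz": 0, "grip": 0.025},
    {"dx": 0, "dy": 0.002, "dz": 0.01, "rx": 0, "ry": 0, "rz": 0, "grip": 0.025},
    {"dx": 0, "dy": 0, "dz": 0.01, "rx": 0, "ry": 0, "rz": 0, "grip": 0.025},
    {"dx": 0, "dy": 0, "dz": 0.004, "rx": 0, "ry": 0, "rz": 0, "grip": 0.025},
    {"dx": 0, "dy": 0, "dz": 0, "rx": 0, "ry": 0, "rz": 0, "grip": 0.025}
  ]
}}

```text
time: 12.12
tcp_pos: [0.6132, 0.0626, 0.0831]
ee_rot: [-3.136, 0.0, 1.527]
ft_force: [-0.8, -0.3, -1.7]
grip_width: 0.0392
```

```bash
python3 g.py .619 .0616 .069
```

```text
pos [0.6132 0.0626 0.0831] shift [-0.0007  0.0059  0.0141] rot [-0.0052  0.0004  0.0014] g 0.0392 t 12.12
```

Emit:
{"op": "apply_moves", "data": {
  "targets": [
    {"dx": 0, "dy": 0.005, "dz": 0.002, "rx": -0.004, "ry": 0, "rz": 0, "grip": 0.025},
    {"dx": 0, "dy": 0.001, "dz": 0.003, "rx": 0, "ry": 0, "rz": 0, "grip": 0.025},
    {"dx": 0, "dy": 0, "dz": 0.003, "rx": 0, "ry": 0, "rz": 0, "grip": 0.025},
    {"dx": 0, "dy": 0, "dz": 0.002, "rx": 0, "ry": 0, "rz": 0, "grip": 0.025}
  ]
}}

```text
time: 12.45
tcp_pos: [0.6182, 0.0625, 0.0718]
ee_rot: [-3.139, 0.0, 1.528]
ft_force: [-0.2, -0.0, -2.8]
grip_width: 0.0396
```

```bash
python3 g.py .619 .0616 .069
```

```text
pos [0.6182 0.0625 0.0718] shift [-0.0008  0.0008  0.0027] rot [-0.0027  0.0002  0.0015] g 0.0396 t 12.45
```

Emit:
{"op": "apply_moves", "data": {
  "targets": [
    {"dx": 0, "dy": 0, "dz": 0.002, "rx": -0.001, "ry": 0, "rz": 0, "grip": 0.025},
    {"dx": 0, "dy": 0, "dz": 0.002, "rx": 0, "ry": 0, "rz": 0, "grip": 0.025},
    {"dx": 0, "dy": 0, "dz": 0.001, "rx": 0, "ry": 0, "rz": 0, "grip": 0.025}
  ]
}}

```text
time: 12.7
tcp_pos: [0.6186, 0.0625, 0.0692]
ee_rot: [-3.14, 0.0, 1.528]
ft_force: [-2.8, 0.2, 1.2]
grip_width: 0.0395
```

Contact. Releasing.

Emit:
{"op": "apply_moves", "data": {
  "targets": [
    {"dx": 0, "dy": 0, "dz": 0, "rx": 0, "ry": 0, "rz": 0, "grip": 0.06},
    {"dx": 0, "dy": 0, "dz": 0, "rx": 0, "ry": 0, "rz": 0, "grip": 0.08},
    {"dx": 0, "dy": 0, "dz": 0, "rx": 0, "ry": 0, "rz": 0, "grip": 0.0919},
    {"dx": 0, "dy": 0, "dz": 0, "rx": 0, "ry": 0, "rz": 0, "grip": 0.0919},
    {"dx": 0, "dy": 0, "dz": 0, "rx": 0, "ry": 0, "rz": 0, "grip": 0.0919},
    {"dx": 0, "dy": 0, "dz": 0, "rx": 0, "ry": 0, "rz": 0, "grip": 0.0919}
  ]
}}

```text
time: 13.2
tcp_pos: [0.6208, 0.0623, 0.0712]
ee_rot: [3.137, 0.001, 1.528]
ft_force: [0.5, -0.3, 0.1]
grip_width: 0.0772
```

```bash
python3 g.py .619 .0616 .17
```

```text
pos [0.6208 0.0623 0.0712] shift [-0.0009 -0.0013 -0.0988] rot [0.0044 0.0007 0.0018] g 0.0772 t 13.2
```

Emit:
{"op": "apply_moves", "data": {
  "targets": [
    {"dx": 0, "dy": -0.001, "dz": -0.01, "rx": 0.003, "ry": 0, "rz": 0, "grip": 0.0919},
    {"dx": 0, "dy": 0, "dz": -0.02, "rx": 0, "ry": 0, "rz": 0, "grip": 0.0919},
    {"dx": 0, "dy": 0, "dz": -0.025, "rx": 0, "ry": 0, "rz": 0, "grip": 0.0919},
    {"dx": 0, "dy": 0, "dz": -0.025, "rx": 0, "ry": 0, "rz": 0, "grip": 0.0919},
    {"dx": 0, "dy": 0, "dz": -0.01, "rx": 0, "ry": 0, "rz": 0, "grip": 0.0919}
  ]
}}

```text
time: 13.62
tcp_pos: [0.6164, 0.0626, 0.1623]
ee_rot: [-3.133, 0.0, 1.528]
ft_force: [0.7, 0.2, 0.7]
grip_width: 0.0919
```

```bash
python3 g.py .4363 -.1979 .16
```

```text
pos [0.6164 0.0626 0.1623] shift [-0.2681 -0.1687  0.0037] rot [-0.0081  0.0002  0.0016] g 0.0919 t 13.62
```

Emit:
{"op": "apply_moves", "data": {
  "targets": [
    {"dx": -0.015, "dy": -0.01, "dz": 0, "rx": -0.004, "ry": 0, "rz": 0, "grip": 0.0919},
    {"dx": -0.03, "dy": -0.019, "dz": 0, "rx": 0, "ry": 0, "rz": 0, "grip": 0.0919},
    {"dx": -0.032, "dy": -0.02, "dz": 0, "rx": 0, "ry": 0, "rz": 0, "grip": 0.0919},
    {"dx": -0.032, "dy": -0.02, "dz": 0, "rx": 0, "ry": 0, "rz": 0, "grip": 0.0919},
    {"dx": -0.032, "dy": -0.02, "dz": 0, "rx": 0, "ry": 0, "rz": 0, "grip": 0.0919},
    {"dx": -0.032, "dy": -0.02, "dz": 0, "rx": 0, "ry": 0, "rz": 0, "grip": 0.0919},
    {"dx": -0.03, "dy": -0.019, "dz": 0, "rx": 0, "ry": 0, "rz": 0, "grip": 0.0919},
    {"dx": -0.025, "dy": -0.015, "dz": 0, "rx": 0, "ry": 0, "rz": 0, "grip": 0.0919},
    {"dx": -0.012, "dy": -0.008, "dz": 0, "rx": 0, "ry": 0, "rz": 0, "grip": 0.0919},
    {"dx": 0, "dy": 0, "dz": 0, "rx": 0, "ry": 0, "rz": 0, "grip": 0.0919}
  ]
}}

```text
time: 14.45
tcp_pos: [0.4521, -0.1791, 0.1686]
ee_rot: [3.132, 0.003, 1.533]
ft_force: [0.3, 0.5, -0.6]
grip_width: 0.092
```

```bash
python3 g.py .4363 -.1979 .021
```

```text
pos [ 0.4521 -0.1791  0.1686] shift [-0.0189 -0.0166  0.1475] rot [0.01   0.0028 0.0068] g 0.092 t 14.45
```

Emit:
{"op": "apply_moves", "data": {
  "targets": [
    {"dx": -0.012, "dy": -0.01, "dz": 0.005, "rx": 0.007, "ry": 0.002, "rz": 0.005, "grip": 0.0919},
    {"dx": -0.006, "dy": -0.005, "dz": 0.02, "rx": 0.002, "ry": 0, "rz": 0, "grip": 0.0919},
    {"dx": 0, "dy": 0, "dz": 0.025, "rx": 0, "ry": 0, "rz": 0, "grip": 0.0919},
    {"dx": 0, "dy": 0, "dz": 0.02, "rx": 0, "ry": 0, "rz": 0, "grip": 0.0919},
    {"dx": 0, "dy": 0, "dz": 0.005, "rx": 0, "ry": 0, "rz": 0, "grip": 0.0919},
    {"dx": 0, "dy": 0, "dz": 0, "rx": 0, "ry": 0, "rz": 0, "grip": 0.0919}
  ]
}}

```text
time: 14.95
tcp_pos: [0.4393, -0.1967, 0.0936]
ee_rot: [3.135, 0.003, 1.526]
ft_force: [-0.5, 0.8, -0.5]
grip_width: 0.0923
```

```bash
python3 g.py .4363 -.1979 .021
```

```text
pos [ 0.4393 -0.1967  0.0936] shift [-0.0011 -0.0034  0.0726] rot [ 0.0069  0.0027 -0.    ] g 0.0923 t 14.95
```

Emit:
{"op": "apply_moves", "data": {
  "targets": [
    {"dx": -0.001, "dy": -0.002, "dz": 0.01, "rx": 0.004, "ry": 0.002, "rz": 0, "grip": 0.0919},
    {"dx": 0, "dy": -0.001, "dz": 0.02, "rx": 0.002, "ry": 0, "rz": 0, "grip": 0.0919},
    {"dx": 0, "dy": -0.001, "dz": 0.02, "rx": 0.002, "ry": 0, "rz": 0, "grip": 0.0919},
    {"dx": 0, "dy": 0, "dz": 0.01, "rx": 0.003, "ry": 0, "rz": 0, "grip": 0.0919},
    {"dx": 0, "dy": 0, "dz": 0.004, "rx": 0.002, "ry": 0, "rz": 0, "grip": 0.07},
    {"dx": 0, "dy": 0, "dz": 0.001, "rx": 0.001, "ry": 0, "rz": 0, "grip": 0.06}
  ]
}}

```text
time: 15.45
tcp_pos: [0.4403, -0.1986, 0.0305]
ee_rot: [-3.141, 0.006, 1.529]
ft_force: [-0.4, -0.4, 0.2]
grip_width: 0.0808
```

```bash
python3 g.py .4363 -.1979 .025
```

```text
pos [ 0.4403 -0.1986  0.0305] shift [ 0.0006 -0.004   0.0055] rot [-0.0003  0.0056  0.0035] g 0.0808 t 15.45
```

Emit:
{"op": "apply_moves", "data": {
  "targets": [
    {"dx": 0, "dy": -0.003, "dz": 0.003, "rx": 0, "ry": 0.004, "rz": 0.002, "grip": 0.04},
    {"dx": 0, "dy": -0.001, "dz": 0.001, "rx": 0.001, "ry": 0, "rz": 0, "grip": 0.02},
    {"dx": 0, "dy": 0, "dz": 0, "rx": 0.001, "ry": 0, "rz": 0, "grip": 0.02},
    {"dx": 0, "dy": 0, "dz": 0, "rx": 0.001, "ry": 0, "rz": 0, "grip": 0.02},
    {"dx": 0, "dy": 0, "dz": 0, "rx": 0, "ry": 0, "rz": 0, "grip": 0.02},
    {"dx": 0, "dy": 0, "dz": 0, "rx": 0, "ry": 0, "rz": 0, "grip": 0.02},
    {"dx": 0, "dy": 0, "dz": 0, "rx": 0, "ry": 0, "rz": 0, "grip": 0.02},
    {"dx": 0, "dy": 0, "dz": 0, "rx": 0, "ry": 0, "rz": 0, "grip": 0.02}
  ]
}}

```text
time: 16.12
tcp_pos: [0.4385, -0.2004, 0.0302]
ee_rot: [3.14, 0.005, 1.528]
ft_force: [0.6, -0.6, -1.3]
grip_width: 0.0333
```

```bash
python3 g.py .4363 -.1979 .025
```

```text
pos [ 0.4385 -0.2004  0.0302] shift [ 0.0025 -0.0023  0.0052] rot [0.0014 0.0052 0.0017] g 0.0333 t 16.12
```

Emit:
{"op": "apply_moves", "data": {
  "targets": [
    {"dx": 0, "dy": 0, "dz": -0.008, "rx": 0, "ry": 0.003, "rz": 0, "grip": 0.02},
    {"dx": 0, "dy": 0, "dz": -0.02, "rx": 0, "ry": 0, "rz": 0, "grip": 0.02},
    {"dx": 0, "dy": 0, "dz": -0.025, "rx": 0, "ry": 0, "rz": 0, "grip": 0.02},
    {"dx": 0, "dy": 0, "dz": -0.025, "rx": 0, "ry": 0, "rz": 0, "grip": 0.02},
    {"dx": 0, "dy": 0, "dz": -0.01, "rx": 0, "ry": 0, "rz": 0, "grip": 0.02}
  ]
}}

```text
time: 16.53
tcp_pos: [0.4352, -0.1975, 0.1191]
ee_rot: [-3.135, -0.005, 1.528]
ft_force: [-0.1, 0.4, -1.3]
grip_width: 0.0334
```

```bash
python3 g.py .615 -.0255 .12
```

```text
pos [ 0.4352 -0.1975  0.1191] shift [ 0.1796  0.1722 -0.0011] rot [-0.0066 -0.005   0.0016] g 0.0334 t 16.53
```

Emit:
{"op": "apply_moves", "data": {
  "targets": [
    {"dx": 0.01, "dy": 0.01, "dz": 0, "rx": -0.003, "ry": -0.003, "rz": 0, "grip": 0.02},
    {"dx": 0.021, "dy": 0.02, "dz": 0, "rx": 0, "ry": 0, "rz": 0, "grip": 0.02},
    {"dx": 0.022, "dy": 0.021, "dz": 0, "rx": 0, "ry": 0, "rz": 0, "grip": 0.02},
    {"dx": 0.022, "dy": 0.021, "dz": 0, "rx": 0, "ry": 0, "rz": 0, "grip": 0.02},
    {"dx": 0.022, "dy": 0.021, "dz": 0, "rx": 0, "ry": 0, "rz": 0, "grip": 0.02},
    {"dx": 0.022, "dy": 0.021, "dz": 0, "rx": 0, "ry": 0, "rz": 0, "grip": 0.02},
    {"dx": 0.02, "dy": 0.02, "dz": 0, "rx": 0, "ry": 0, "rz": 0, "grip": 0.02},
    {"dx": 0.016, "dy": 0.016, "dz": 0, "rx": 0, "ry": 0, "rz": 0, "grip": 0.02},
    {"dx": 0.008, "dy": 0.008, "dz": 0, "rx": 0, "ry": 0, "rz": 0, "grip": 0.02},
    {"dx": 0, "dy": 0, "dz": 0, "rx": 0, "ry": 0, "rz": 0, "grip": 0.02}
  ]
}}

```text
time: 17.37
tcp_pos: [0.6104, -0.0361, 0.1293]
ee_rot: [3.134, 0.003, 1.524]
ft_force: [0.3, -0.2, -1.9]
grip_width: 0.0331
```

```bash
python3 g.py .615 -.0255 .053
```

```text
pos [ 0.6104 -0.0361  0.1293] shift [0.011  0.0035 0.0763] rot [ 0.0076  0.0026 -0.0017] g 0.0331 t 17.37
```

Emit:
{"op": "apply_moves", "data": {
  "targets": [
    {"dx": 0.008, "dy": 0.002, "dz": 0.01, "rx": 0.005, "ry": 0.002, "rz": 0, "grip": 0.02},
    {"dx": 0.003, "dy": 0.001, "dz": 0.02, "rx": 0, "ry": 0, "rz": 0, "grip": 0.02},
    {"dx": 0, "dy": 0, "dz": 0.015, "rx": 0, "ry": 0, "rz": 0, "grip": 0.02},
    {"dx": 0, "dy": 0, "dz": 0.008, "rx": 0, "ry": 0, "rz": 0, "grip": 0.02},
    {"dx": 0, "dy": 0, "dz": 0, "rx": 0, "ry": 0, "rz": 0, "grip": 0.02}
  ]
}}

```text
time: 17.78
tcp_pos: [0.6128, -0.0253, 0.0738]
ee_rot: [3.14, 0.0, 1.523]
ft_force: [-0.7, 0.8, -1.3]
grip_width: 0.0337
```

```bash
python3 g.py .615 -.0255 .053
```

```text
pos [ 0.6128 -0.0253  0.0738] shift [-0.0001  0.0022  0.0208] rot [ 0.0013  0.0003 -0.0027] g 0.0337 t 17.78
```

Emit:
{"op": "apply_moves", "data": {
  "targets": [
    {"dx": 0, "dy": 0.001, "dz": 0.006, "rx": 0, "ry": 0, "rz": -0.002, "grip": 0.02},
    {"dx": 0, "dy": 0, "dz": 0.006, "rx": 0, "ry": 0, "rz": 0, "grip": 0.02},
    {"dx": 0, "dy": 0, "dz": 0.004, "rx": 0, "ry": 0, "rz": 0, "grip": 0.02},
    {"dx": 0, "dy": 0, "dz": 0.002, "rx": 0, "ry": 0, "rz": 0, "grip": 0.02},
    {"dx": 0, "dy": 0, "dz": 0.001, "rx": 0, "ry": 0, "rz": 0, "grip": 0.02}
  ]
}}

```text
time: 18.2
tcp_pos: [0.6136, -0.0268, 0.0543]
ee_rot: [3.14, 0.0, 1.523]
ft_force: [-0.6, -0.5, -1.2]
grip_width: 0.0332
```

```bash
python3 g.py .615 -.0255 .053
```

```text
pos [ 0.6136 -0.0268  0.0543] shift [0.0013 0.0013 0.0013] rot [ 0.002   0.0005 -0.0028] g 0.0332 t 18.2
```

Emit:
{"op": "apply_moves", "data": {
  "targets": [
    {"dx": 0.001, "dy": 0.001, "dz": 0.001, "rx": 0.001, "ry": 0, "rz": 0, "grip": 0.02},
    {"dx": 0, "dy": 0, "dz": 0.001, "rx": 0, "ry": 0, "rz": 0, "grip": 0.02}
  ]
}}

```text
time: 18.37
tcp_pos: [0.6151, -0.0259, 0.0531]
ee_rot: [3.14, 0.0, 1.523]
ft_force: [-3.3, 1.7, 7.6]
grip_width: 0.0334
```

Emit:
{"op": "apply_moves", "data": {
  "targets": [
    {"dx": 0, "dy": 0, "dz": 0, "rx": 0, "ry": 0, "rz": 0, "grip": 0.06},
    {"dx": 0, "dy": 0, "dz": 0, "rx": 0, "ry": 0, "rz": 0, "grip": 0.08},
    {"dx": 0, "dy": 0, "dz": 0, "rx": 0, "ry": 0, "rz": 0, "grip": 0.0919},
    {"dx": 0, "dy": 0, "dz": 0, "rx": 0, "ry": 0, "rz": 0, "grip": 0.0919},
    {"dx": 0, "dy": 0, "dz": 0, "rx": 0, "ry": 0, "rz": 0, "grip": 0.0919},
    {"dx": 0, "dy": 0, "dz": 0, "rx": 0, "ry": 0, "rz": 0, "grip": 0.0919}
  ]
}}

```text
time: 18.87
tcp_pos: [0.6173, -0.0263, 0.0554]
ee_rot: [3.135, 0.002, 1.523]
ft_force: [0.2, -0.8, -0.2]
grip_width: 0.0712
```

```bash
python3 g.py .615 -.0255 .16
```

```text
pos [ 0.6173 -0.0263  0.0554] shift [ 0.0005 -0.0017 -0.1046] rot [ 0.0066  0.0015 -0.0027] g 0.0712 t 18.87
```

Emit:
{"op": "apply_moves", "data": {
  "targets": [
    {"dx": 0, "dy": -0.001, "dz": -0.01, "rx": 0.004, "ry": 0, "rz": 0, "grip": 0.0919},
    {"dx": 0, "dy": 0, "dz": -0.02, "rx": 0, "ry": 0, "rz": 0, "grip": 0.0919},
    {"dx": 0, "dy": 0, "dz": -0.03, "rx": 0, "ry": 0, "rz": 0, "grip": 0.0919},
    {"dx": 0, "dy": 0, "dz": -0.03, "rx": 0, "ry": 0, "rz": 0, "grip": 0.0919},
    {"dx": 0, "dy": 0, "dz": -0.015, "rx": 0, "ry": 0, "rz": 0, "grip": 0.0919}
  ]
}}

```text
time: 19.28
tcp_pos: [0.6118, -0.0252, 0.1608]
ee_rot: [-3.132, -0.001, 1.523]
ft_force: [0.2, -0.1, 1.1]
grip_width: 0.0916
```

```bash
python3 g.py .4428 .2095 .17
```

```text
pos [ 0.6118 -0.0252  0.1608] shift [ 0.2264 -0.18   -0.0073] rot [-0.01   -0.0006 -0.0029] g 0.0916 t 19.28
```

Emit:
{"op": "apply_moves", "data": {
  "targets": [
    {"dx": 0.012, "dy": -0.01, "dz": 0, "rx": -0.005, "ry": 0, "rz": -0.002, "grip": 0.0919},
    {"dx": 0.025, "dy": -0.02, "dz": 0, "rx": 0, "ry": 0, "rz": 0, "grip": 0.0919},
    {"dx": 0.028, "dy": -0.022, "dz": 0, "rx": 0, "ry": 0, "rz": 0, "grip": 0.0919},
    {"dx": 0.028, "dy": -0.022, "dz": 0, "rx": 0, "ry": 0, "rz": 0, "grip": 0.0919},
    {"dx": 0.028, "dy": -0.022, "dz": 0, "rx": 0, "ry": 0, "rz": 0, "grip": 0.0919},
    {"dx": 0.028, "dy": -0.022, "dz": 0, "rx": 0, "ry": 0, "rz": 0, "grip": 0.0919},
    {"dx": 0.026, "dy": -0.02, "dz": 0, "rx": 0, "ry": 0, "rz": 0, "grip": 0.0919},
    {"dx": 0.02, "dy": -0.016, "dz": 0, "rx": 0, "ry": 0, "rz": 0, "grip": 0.0919},
    {"dx": 0.01, "dy": -0.008, "dz": 0, "rx": 0, "ry": 0, "rz": 0, "grip": 0.0919},
    {"dx": 0, "dy": 0, "dz": 0, "rx": 0, "ry": 0, "rz": 0, "grip": 0.0919}
  ]
}}

```text
time: 20.12
tcp_pos: [0.4589, 0.1931, 0.1755]
ee_rot: [3.123, 0.001, 1.521]
ft_force: [1.2, -0.2, 0.3]
grip_width: 0.0918
```

```bash
python3 g.py .4428 .2095 .008
```

```text
pos [0.4589 0.1931 0.1755] shift [ 0.0158 -0.0199  0.1671] rot [ 0.0182  0.0013 -0.0054] g 0.0918 t 20.12
```

Emit:
{"op": "apply_moves", "data": {
  "targets": [
    {"dx": 0.01, "dy": -0.01, "dz": 0, "rx": 0.01, "ry": 0.001, "rz": -0.004, "grip": 0.0919},
    {"dx": 0.005, "dy": -0.006, "dz": 0.015, "rx": 0.005, "ry": 0, "rz": 0, "grip": 0.0919},
    {"dx": 0, "dy": 0, "dz": 0.025, "rx": 0, "ry": 0, "rz": 0, "grip": 0.0919},
    {"dx": 0, "dy": 0, "dz": 0.025, "rx": 0, "ry": 0, "rz": 0, "grip": 0.0919},
    {"dx": 0, "dy": 0, "dz": 0.02, "rx": 0, "ry": 0, "rz": 0, "grip": 0.0919},
    {"dx": 0, "dy": 0, "dz": 0.005, "rx": 0, "ry": 0, "rz": 0, "grip": 0.0919},
    {"dx": 0, "dy": 0, "dz": 0, "rx": 0, "ry": 0, "rz": 0, "grip": 0.0919}
  ]
}}

```text
time: 20.7
tcp_pos: [0.4504, 0.2071, 0.0892]
ee_rot: [3.126, -0.0, 1.525]
ft_force: [0.5, 0.8, 0.4]
grip_width: 0.092
```

```bash
python3 g.py .4428 .2095 .01
```

```text
pos [0.4504 0.2071 0.0892] shift [ 0.002  -0.0089  0.0791] rot [ 0.0153 -0.0004 -0.0011] g 0.092 t 20.7
```

Emit:
{"op": "apply_moves", "data": {
  "targets": [
    {"dx": 0.001, "dy": -0.006, "dz": 0.005, "rx": 0.01, "ry": 0, "rz": 0, "grip": 0.0919},
    {"dx": 0.001, "dy": -0.002, "dz": 0.015, "rx": 0.003, "ry": 0, "rz": 0, "grip": 0.0919},
    {"dx": 0, "dy": -0.001, "dz": 0.02, "rx": 0.003, "ry": 0, "rz": 0, "grip": 0.0919},
    {"dx": 0, "dy": -0.001, "dz": 0.015, "rx": 0.003, "ry": 0, "rz": 0, "grip": 0.08},
    {"dx": 0, "dy": -0.001, "dz": 0.006, "rx": 0.003, "ry": 0, "rz": 0, "grip": 0.07},
    {"dx": 0, "dy": 0, "dz": 0.002, "rx": 0.001, "ry": 0, "rz": 0, "grip": 0.06}
  ]
}}

```text
time: 21.2
tcp_pos: [0.4462, 0.2096, 0.0319]
ee_rot: [3.139, -0.003, 1.523]
ft_force: [0.1, 0.4, 0.2]
grip_width: 0.0738
```

```bash
python3 g.py .4428 .2095 .01
```

```text
pos [0.4462 0.2096 0.0319] shift [-0.0003 -0.0035  0.0219] rot [ 0.0029 -0.0034 -0.0034] g 0.0738 t 21.2
```

Emit:
{"op": "apply_moves", "data": {
  "targets": [
    {"dx": 0, "dy": -0.002, "dz": 0.008, "rx": 0.001, "ry": -0.002, "rz": -0.002, "grip": 0.06},
    {"dx": 0, "dy": -0.001, "dz": 0.006, "rx": 0.001, "ry": 0, "rz": 0, "grip": 0.055},
    {"dx": 0, "dy": 0, "dz": 0.004, "rx": 0.001, "ry": 0, "rz": 0, "grip": 0.05},
    {"dx": 0, "dy": 0, "dz": 0.002, "rx": 0, "ry": 0, "rz": 0, "grip": 0.05}
  ]
}}

```text
time: 21.53
tcp_pos: [0.4459, 0.2102, 0.0136]
ee_rot: [3.136, -0.003, 1.525]
ft_force: [0.8, 0.3, -0.5]
grip_width: 0.0499
```

```bash
python3 g.py .4428 .2095 .01
```

```text
pos [0.4459 0.2102 0.0136] shift [-0.0009 -0.0031  0.0036] rot [ 0.0051 -0.0025 -0.0013] g 0.0499 t 21.53
```

Emit:
{"op": "apply_moves", "data": {
  "targets": [
    {"dx": -0.001, "dy": -0.002, "dz": 0.002, "rx": 0.003, "ry": -0.001, "rz": 0, "grip": 0.03},
    {"dx": 0, "dy": -0.001, "dz": 0, "rx": 0.001, "ry": 0, "rz": 0, "grip": 0.015},
    {"dx": 0, "dy": 0, "dz": 0, "rx": 0, "ry": 0, "rz": 0, "grip": 0.015},
    {"dx": 0, "dy": 0, "dz": 0, "rx": 0, "ry": 0, "rz": 0, "grip": 0.015},
    {"dx": 0, "dy": 0, "dz": 0, "rx": 0, "ry": 0, "rz": 0, "grip": 0.015},
    {"dx": 0, "dy": 0, "dz": 0, "rx": 0, "ry": 0, "rz": 0, "grip": 0.015}
  ]
}}

```text
time: 22.03
tcp_pos: [0.4431, 0.2095, 0.012]
ee_rot: [3.14, -0.002, 1.525]
ft_force: [0.5, 1.0, -1.9]
grip_width: 0.0274
```

```bash
python3 g.py .4428 .2095 .01
```

```text
pos [0.4431 0.2095 0.012 ] shift [-0.     -0.0003  0.002 ] rot [ 0.0016 -0.0017 -0.0011] g 0.0274 t 22.03
```

Emit:
{"op": "apply_moves", "data": {
  "targets": [
    {"dx": 0, "dy": 0, "dz": -0.008, "rx": 0, "ry": 0, "rz": 0, "grip": 0.015},
    {"dx": 0, "dy": 0, "dz": -0.02, "rx": 0, "ry": 0, "rz": 0, "grip": 0.015},
    {"dx": 0, "dy": 0, "dz": -0.03, "rx": 0, "ry": 0, "rz": 0, "grip": 0.015},
    {"dx": 0, "dy": 0, "dz": -0.03, "rx": 0, "ry": 0, "rz": 0, "grip": 0.015},
    {"dx": 0, "dy": 0, "dz": -0.03, "rx": 0, "ry": 0, "rz": 0, "grip": 0.015},
    {"dx": 0, "dy": 0, "dz": -0.02, "rx": 0, "ry": 0, "rz": 0, "grip": 0.015},
    {"dx": 0, "dy": 0, "dz": -0.01, "rx": 0, "ry": 0, "rz": 0, "grip": 0.015}
  ]
}}

```text
time: 22.62
tcp_pos: [0.4394, 0.2085, 0.166]
ee_rot: [-3.135, 0.0, 1.525]
ft_force: [0.8, 0.4, -0.6]
grip_width: 0.0273
```

```bash
python3 g.py .611 -.1076 .17
```

```text
pos [0.4394 0.2085 0.166 ] shift [-0.3079  0.186  -0.0051] rot [-0.0062  0.0002 -0.0012] g 0.0273 t 22.62
```

Emit:
{"op": "apply_moves", "data": {
  "targets": [
    {"dx": -0.015, "dy": 0.009, "dz": 0, "rx": -0.003, "ry": 0, "rz": 0, "grip": 0.015},
    {"dx": -0.03, "dy": 0.018, "dz": 0, "rx": 0, "ry": 0, "rz": 0, "grip": 0.015},
    {"dx": -0.032, "dy": 0.019, "dz": 0, "rx": 0, "ry": 0, "rz": 0, "grip": 0.015},
    {"dx": -0.032, "dy": 0.019, "dz": 0, "rx": 0, "ry": 0, "rz": 0, "grip": 0.015},
    {"dx": -0.032, "dy": 0.019, "dz": 0, "rx": 0, "ry": 0, "rz": 0, "grip": 0.015},
    {"dx": -0.032, "dy": 0.019, "dz": 0, "rx": 0, "ry": 0, "rz": 0, "grip": 0.015},
    {"dx": -0.032, "dy": 0.019, "dz": 0, "rx": 0, "ry": 0, "rz": 0, "grip": 0.015},
    {"dx": -0.03, "dy": 0.018, "dz": 0, "rx": 0, "ry": 0, "rz": 0, "grip": 0.015},
    {"dx": -0.02, "dy": 0.012, "dz": 0, "rx": 0, "ry": 0, "rz": 0, "grip": 0.015},
    {"dx": -0.01, "dy": 0.006, "dz": 0, "rx": 0, "ry": 0, "rz": 0, "grip": 0.015}
  ]
}}

```text
time: 23.45
tcp_pos: [0.5912, -0.0721, 0.1697]
ee_rot: [3.138, -0.004, 1.532]
ft_force: [0.2, 0.4, 0.1]
grip_width: 0.027
```

```bash
python3 g.py .611 -.1076 .035
```

```text
pos [ 0.5912 -0.0721  0.1697] shift [-0.0352  0.0206  0.1347] rot [ 0.0034 -0.0035  0.0062] g 0.027 t 23.45
```

Emit:
{"op": "apply_moves", "data": {
  "targets": [
    {"dx": -0.015, "dy": 0.008, "dz": 0, "rx": 0.002, "ry": -0.002, "rz": 0.004, "grip": 0.015},
    {"dx": -0.012, "dy": 0.007, "dz": 0, "rx": 0, "ry": 0, "rz": 0, "grip": 0.015},
    {"dx": -0.005, "dy": 0.003, "dz": 0.01, "rx": 0, "ry": 0, "rz": 0, "grip": 0.015},
    {"dx": 0, "dy": 0, "dz": 0.02, "rx": 0, "ry": 0, "rz": 0, "grip": 0.015},
    {"dx": 0, "dy": 0, "dz": 0.01, "rx": 0, "ry": 0, "rz": 0, "grip": 0.015},
    {"dx": 0, "dy": 0, "dz": 0, "rx": 0, "ry": 0, "rz": 0, "grip": 0.015}
  ]
}}

```text
time: 23.95
tcp_pos: [0.6076, -0.106, 0.1252]
ee_rot: [-3.139, -0.004, 1.526]
ft_force: [-0.0, 0.3, -0.6]
grip_width: 0.0274
```

```bash
python3 g.py .611 -.1076 .035
```

```text
pos [ 0.6076 -0.106   0.1252] shift [-0.0018  0.0037  0.0902] rot [-0.0022 -0.0036 -0.0001] g 0.0274 t 23.95
```

Emit:
{"op": "apply_moves", "data": {
  "targets": [
    {"dx": -0.001, "dy": 0.002, "dz": 0.01, "rx": -0.001, "ry": -0.002, "rz": 0, "grip": 0.015},
    {"dx": 0, "dy": 0.001, "dz": 0.02, "rx": 0, "ry": 0, "rz": 0, "grip": 0.015},
    {"dx": 0, "dy": 0, "dz": 0.02, "rx": 0, "ry": 0, "rz": 0, "grip": 0.015},
    {"dx": 0, "dy": 0, "dz": 0.015, "rx": 0, "ry": 0, "rz": 0, "grip": 0.015},
    {"dx": 0, "dy": 0, "dz": 0.008, "rx": 0, "ry": 0, "rz": 0, "grip": 0.015},
    {"dx": 0, "dy": 0, "dz": 0.0, "rx": 0, "ry": 0, "rz": 0, "grip": 0.015}
  ]
}}

```text
time: 24.45
tcp_pos: [0.6104, -0.1027, 0.0486]
ee_rot: [-3.141, -0.002, 1.531]
ft_force: [0.1, 0.1, -0.7]
grip_width: 0.0273
```

```bash
python3 g.py .611 -.1076 .035
```

```text
pos [ 0.6104 -0.1027  0.0486] shift [-0.0049  0.0008  0.0136] rot [-0.0005 -0.0019  0.0047] g 0.0273 t 24.45
```

Emit:
{"op": "apply_moves", "data": {
  "targets": [
    {"dx": -0.004, "dy": 0, "dz": 0.003, "rx": 0, "ry": -0.001, "rz": 0.004, "grip": 0.015},
    {"dx": -0.001, "dy": 0, "dz": 0.004, "rx": 0, "ry": 0, "rz": 0, "grip": 0.015},
    {"dx": 0, "dy": 0, "dz": 0.003, "rx": 0, "ry": 0, "rz": 0, "grip": 0.015},
    {"dx": 0, "dy": 0, "dz": 0.002, "rx": 0, "ry": 0, "rz": 0, "grip": 0.015}
  ]
}}

```text
time: 24.78
tcp_pos: [0.612, -0.108, 0.0384]
ee_rot: [3.138, 0.001, 1.527]
ft_force: [-1.0, -1.0, -0.2]
grip_width: 0.0275
```

```bash
python3 g.py .611 -.1076 .035
```

```text
pos [ 0.612  -0.108   0.0384] shift [ 0.0004 -0.0011  0.0034] rot [0.0035 0.0006 0.0014] g 0.0275 t 24.78
```

Emit:
{"op": "apply_moves", "data": {
  "targets": [
    {"dx": 0, "dy": 0, "dz": 0.002, "rx": 0.002, "ry": 0, "rz": 0, "grip": 0.015},
    {"dx": 0, "dy": 0, "dz": 0.002, "rx": 0, "ry": 0, "rz": 0, "grip": 0.015},
    {"dx": 0, "dy": 0, "dz": 0.001, "rx": 0, "ry": 0, "rz": 0, "grip": 0.015}
  ]
}}

```text
time: 25.03
tcp_pos: [0.613, -0.1086, 0.0346]
ee_rot: [3.138, 0.001, 1.527]
ft_force: [-3.2, 1.8, 5.9]
grip_width: 0.0275
```

Emit:
{"op": "apply_moves", "data": {
  "targets": [
    {"dx": 0, "dy": 0, "dz": 0, "rx": 0, "ry": 0, "rz": 0, "grip": 0.06},
    {"dx": 0, "dy": 0, "dz": 0, "rx": 0, "ry": 0, "rz": 0, "grip": 0.08},
    {"dx": 0, "dy": 0, "dz": 0, "rx": 0, "ry": 0, "rz": 0, "grip": 0.08},
    {"dx": 0, "dy": 0, "dz": 0, "rx": 0, "ry": 0, "rz": 0, "grip": 0.08},
    {"dx": 0, "dy": 0, "dz": 0, "rx": 0, "ry": 0, "rz": 0, "grip": 0.08},
    {"dx": 0, "dy": 0, "dz": 0, "rx": 0, "ry": 0, "rz": 0, "grip": 0.08}
  ]
}}

```text
time: 25.53
tcp_pos: [0.6141, -0.1089, 0.0356]
ee_rot: [3.136, 0.002, 1.527]
ft_force: [0.2, -0.2, -0.6]
grip_width: 0.0655
```

Emit:
{"op": "apply_moves", "data": {
  "targets": [
    {"dx": 0, "dy": -0.002, "dz": -0.01, "rx": 0.004, "ry": 0, "rz": 0, "grip": 0.08},
    {"dx": 0, "dy": 0, "dz": -0.02, "rx": 0, "ry": 0, "rz": 0, "grip": 0.08},
    {"dx": 0, "dy": 0, "dz": -0.03, "rx": 0, "ry": 0, "rz": 0, "grip": 0.08},
    {"dx": 0, "dy": 0, "dz": -0.03, "rx": 0, "ry": 0, "rz": 0, "grip": 0.08},
    {"dx": 0, "dy": 0, "dz": -0.03, "rx": 0, "ry": 0, "rz": 0, "grip": 0.08},
    {"dx": 0, "dy": 0, "dz": -0.02, "rx": 0, "ry": 0, "rz": 0, "grip": 0.08}
  ]
}}

```text
time: 26.03
tcp_pos: [0.6066, -0.1068, 0.1768]
ee_rot: [-3.129, -0.002, 1.527]
ft_force: [0.3, -0.2, 0.7]
grip_width: 0.08
```

Emit:
{"op": "apply_moves", "data": {
  "targets": [
    {"dx": 0, "dy": -0.015, "dz": -0.005, "rx": 0, "ry": 0, "rz": 0, "grip": 0.08},
    {"dx": 0, "dy": -0.03, "dz": -0.01, "rx": 0, "ry": 0, "rz": 0, "grip": 0.08},
    {"dx": 0, "dy": -0.03, "dz": -0.01, "rx": 0, "ry": 0, "rz": 0, "grip": 0.08},
    {"dx": 0, "dy": -0.03, "dz": -0.01, "rx": 0, "ry": 0, "rz": 0, "grip": 0.08},
    {"dx": 0, "dy": -0.03, "dz": -0.01, "rx": 0, "ry": 0, "rz": 0, "grip": 0.08},
    {"dx": 0, "dy": -0.03, "dz": -0.01, "rx": 0, "ry": 0, "rz": 0, "grip": 0.08},
    {"dx": 0, "dy": -0.03, "dz": -0.01, "rx": 0, "ry": 0, "rz": 0, "grip": 0.08},
    {"dx": 0, "dy": -0.02, "dz": 0, "rx": 0, "ry": 0, "rz": 0, "grip": 0.08},
    {"dx": 0, "dy": 0, "dz": 0, "rx": 0, "ry": 0, "rz": 0, "grip": 0.08}
  ]
}}

```text
time: 26.78
tcp_pos: [0.3869, -0.0979, 0.2595]
ee_rot: [3.134, 0.008, 1.529]
ft_force: [0.2, -0.2, -0.9]
grip_width: 0.0802
```

Run:
```python
from h import *
c=optics.capture('top'); save('top9',c['image']); np.savez('top9.npz',**c)
s=optics.capture('scene'); np.savez('scene9.npz',**s); cv2.imwrite('pics/s9.png',cv2.resize(s['image'][130:340,240:480,::-1],None,fx=2.8,fy=2.8,interpolation=cv2.INTER_CUBIC))
print(telemetry.read_state()['tcp_pos'])
```

```text
[ 0.38934668 -0.09838508  0.25960297]
```

View pics/s9.png

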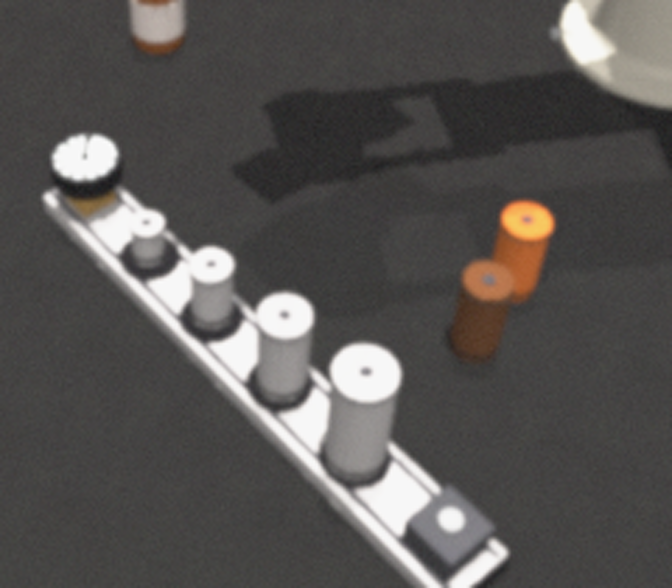

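View pics/top9.png

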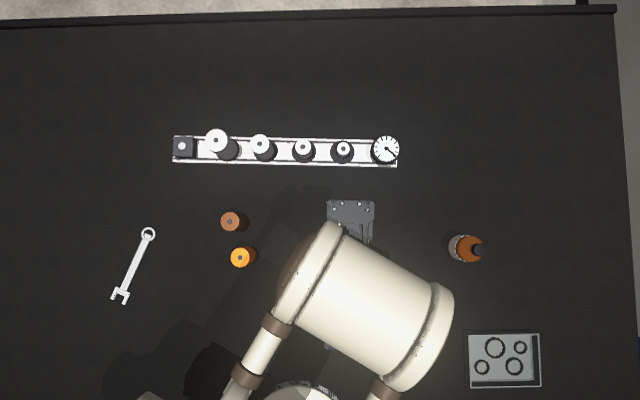

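The scene shows four upright plungers on the four pads, ordered small to large away from the gauge, and the bottle is untouched. I'll measure the offsets from the dots.

Run:
```python
from h import *
c=dict(np.load('top9.npz')); d=c['depth']; K=c['camera_matrix']; v,u=np.mgrid[:400,:640]
p=cv2.undistortPoints(np.stack([u,v],-1).reshape(-1,1,2).astype(float),K,c['D'])[:,0]
Z=(((np.c_[p,np.ones(len(p))]*d.reshape(-1,1))-c['t'])@c['R']).reshape(400,640,3)[...,2]
def blob(x,y,h):
    m=(abs(Z-h)<.006).astype(np.uint8); n,l,s,ce=cv2.connectedComponentsWithStats(m); k=l[y,x]; return onz(c,ce[k],h),s[k,4]
g,_=blob(381,146,.073); g2=np.array([.6066,-.197]); e=np.array([.045,.999]); n=np.array([.999,-.045])
s=dict(np.load('scene9.npz'))
print('gauge',g)
for nm,x,y,h,dd,dot in [('28',343,149,.063,.09,(146,222)),('34',303,147,.083,.175,(211,264)),('40',260,144,.103,.26,(284,315)),('46',216,139,.123,.345,(366,372))]:
    P,a=blob(x,y,h); P2=onz(s,(dot[0]/2.8+240,dot[1]/2.8+130),h)
    for q in (P,P2):
        r=q[:2]-g[:2]; print(nm,q.round(4),a,'dist err mm',round((np.hypot(*r)-dd)*1e3,1),'across mm',round(r@n*1e3,1))
gs=onz(s,(86/2.8+240,157/2.8+130),.073); print('gauge scene',gs)
c0=dict(np.load('top0.npz'));print('bottle diff',np.abs(c0['image'][225:270,440:490].astype(int)-c['image'][225:270,440:490]).mean())
```

```text
gauge [ 0.60587323 -0.19654691  0.073     ]
28 [ 0.6097 -0.1079  0.063 ] 139 dist err mm -1.2 across mm -0.2
28 [ 0.6142 -0.109   0.063 ] 139 dist err mm -2.0 across mm 4.4
34 [ 0.6118 -0.024   0.083 ] 212 dist err mm -2.4 across mm -1.8
34 [ 0.6159 -0.0244  0.083 ] 212 dist err mm -2.5 across mm 2.2
40 [0.6155 0.062  0.103 ] 310 dist err mm -1.3 across mm -2.1
40 [0.6201 0.0617 0.103 ] 310 dist err mm -1.4 across mm 2.6
46 [0.6207 0.1451 0.123 ] 429 dist err mm -3.1 across mm -0.6
46 [0.6245 0.1454 0.123 ] 429 dist err mm -2.5 across mm 3.2
gauge scene [ 0.61002918 -0.1964372   0.073     ]
bottle diff 28.561185185185185
```

All offsets are within about 3 mm in each camera's own frame; the limit is 12 mm. I'll check the bottle by its colour blob, then hand in.

Run:
```python
from h import *
ok=True
for f in('top','scene'):
  P=[]
  for k in('0','9'):
    c=dict(np.load(f+k+'.npz')); m=cv2.inRange(cv2.cvtColor(c['image'],cv2.COLOR_RGB2HSV),(3,120,60),(25,255,255))
    x0,y0,x1,y1=(440,225,500,275) if f=='top' else (275,95,315,160)
    r=m[y0:y1,x0:x1]; M=cv2.moments(r,True); P.append([M['m10']/M['m00'],M['m01']/M['m00'],M['m00']])
  P=np.array(P); print(f,P.round(1)); ok&=np.abs(P[0,:2]-P[1,:2]).max()<4
s=telemetry.read_state(); print(ok,s['ft_force'].round(1),s['time'])
if ok: print(env.hand_in())
```

```text
top [[ 26.8  23.  464. ]
 [ 27.2  23.1 455. ]]
scene [[ 20.3  30.2 312. ]
 [ 20.3  29.9 307. ]]
True [-0.2 -0.5 -0.1] 26.8833
the job is handed in; nothing more can be done
None
```

I stood all four plungers upright on the pads, with the 28 mm one next to the gauge, then the 34 mm, the 40 mm and the 46 mm at the far end. I backed the arm away and handed the job in at 26.9 s.

- **Position along the rail:** from the overhead (top) camera, each plunger is 1–3 mm closer to the gauge than its pad centre. The limit is 12 mm.
- **Position across the rail:** the top camera alone puts all four within about 2 mm of the rail line. The scene camera sits about 4 mm off the top camera across the rail. Against its own gauge reading the plungers are within about 2 mm.
- **Height and tilt:** each plunger's top is within 6 mm of the height expected for one standing on its pad. All four look upright in the picture; I did not measure their tilt.
- **Bottle and arm:** the bottle's colour blob shifted by less than half a pixel in both views. A raw pixel difference around the bottle came out high (about 29 grey levels on average), which I put down to changed lighting. The wrist force was near zero at hand-in.

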